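# Refit the head plate and taper columns of an orthoptic instrument

## Robot

A 6-joint arm with a two-finger parallel gripper is mounted at the origin on the work surface. World frame = base frame: x ahead of the robot, y to its left, z up, the work surface at z = 0. Lengths are in mm, angles in rad, forces in N, time in s.
With the tool pointing down it reaches from about 350 to 775 mm from the base axis. Payload 7.3 kg.
Tool frame: the origin (TCP) lies on the centre line of the jaws, within the pads' length; the fingertips stand 17 mm ahead of it and the grasp point (between the pads) lies 2 mm behind it; z points along the fingers, y is the line along which they close (so a half turn about z gives the same grasp; the last joint's range is limited). The gripper opens to 92 mm and grips with 3 to 60 N. Pads are 19 mm wide; open, the fingers measure 130 mm over their backs; the gripper's body (75 mm by 190 mm) begins 47 mm behind the grasp point.
Start: joints at [-1.428, 0.342, 1.524, -0, 1.275, -0.146], TCP at [149.543, -503.269, 243.741] pointing down, gripper open.
Joint ranges: [-2.53, 2.53], [-0.77, 2.02], [0.04, 2.7], [-1, 4.14], [0.28, 2.66], [-3.11, 3.11]. Speed limits (rad/s): [2.57, 2.57, 3.14, 3.14, 3.14, 3.14].

## Interface

Orientations are given as [roll, pitch, yaw] about the fixed x, y, z axes, in that order (R = Rz(yaw) Ry(pitch) Rx(roll)).
In Python, from plant import bot gives the robot as it stands. The module is installed in compiled form; this text tells all that it offers.
- The arm moves only by the shell command python3 -m pendant 'ROWS'. ROWS is JSON, a list of rows, each a list of 3 entries, a list of its own where there are three numbers: the shift along the world's x, y, z as a fraction of full scale, then the turn, a rotation vector about the world's x, y, z as a fraction of full scale, then the opening, from -1 (shut) to 1 (fully open), so that 0 is half open. In form: [[[tx, ty, tz], [rx, ry, rz], claw], ...]. A call has exactly 10 rows; each row shifts and turns the commanded pose from where the row before left it; what a row does not reach is not made up. Full scale, the value 1, is 30 mm for a shift and 0.12 rad for a turn. A row lasts 1/12 s, in which the tool goes at most 41.7 mm and 7.16 degrees, less where a joint would pass 70% of its speed; a pose out of reach is approached as far as the arm can. A call with a number of a shift or a turn outside -1 to 1 is refused whole. A call with a gripper value outside its range is refused whole. The fingers move at their own pace and stop on an object; the grip force is fixed at half the most. Time passes only in rows, so rows that do not move let the fingers close, or fill a call up. It gives the time, the measured TCP pose, the force, the opening and the grip force at its end, in the units of the state.
- bot.get_obs(): the state, without advancing time (a new reading comes with each control period).
- bot.capture(name): name is "side" or "top" or "wrist"; returns the picture (480x640x3 uint8, blue, green, red); there is no depth.
- bot.camera_params(name): a dict with "fovy" (degrees; the focal length in pixels is half the picture's height over the tangent of half this angle, whatever the lens; pixels are square), "cx", "cy" (the principal point, pixels), "camera_from_world" (4x4, takes a point from world to camera coordinates). Camera axes: x right, y down, z forward; pixel columns grow to the right and rows downward; lengths in mm; the calibration is good to about 2 mm. The wrist camera is an equidistant fisheye: a pixel r from the principal point sees the ray r / f radians off the axis. A picture is of the moment at which its call begins: read the wrist's pose just before it. camera_params takes no time and is no camera call; for the wrist camera it gives the pose at the moment of the call.
- bot.close_job(): hands the job in; it is judged then, once.
The state is a dict: "time": time; "joint_positions": joint angles; "dq": joint speeds; "tau": joint torques, N m; "tool_pos": TCP position; "tcp_rot": TCP orientation; "contact_force": force on the tool from outside, world axes, zero at the start; "moment": the same for the moment, N m; "grip_width": finger opening in mm; "finger_force": force on a finger pad.
Only numpy, scipy, OpenCV 4.12 (cv2) and the standard library are available. Lean on these libraries where they do the work, as an engineer would, in place of code of your own. Each camera call takes 0.05 s, during which the arm holds its last target. There are 200 camera calls.

## Task

Put the serviced eye-exercise instrument back together: lower the white head plate level onto the two dowels of the base, its single socket towards the switch panel, until it lies flat on the deck, and then turn all its captive knobs clockwise to their end stops. After that set every column that is in the stand upright in a free taper socket of the plate, any column in any socket, and tap each down until it is locked fully home and sinks no further. Leave the vial, the occluder and the lens case where they are.

Things in the scene. Friction and masses are not known exactly. Their poses are not given: they have to be found in the camera images.
- base: White base of the orthoptic instrument, 250 mm (x) by 280 mm (y), flat grey-topped deck 85 mm high; origin at the centre of its underside. Fixed. Its sloping switch panel (toggles, black dials) is along its -x side, towards the robot.
- deck (a point): Point on the deck's upper face half-way between the two dowels, 35 mm to +x of the base's centre; axes as the base. The plate's centre goes here.
- dowel_l (a point): Foot of the left (+y) steel dowel, on the deck: 10 mm diameter, 22 mm high with the top 6 mm coned to a 3 mm tip. 100 mm from point deck along the base's +y.
- dowel_r (a point): Foot of the right (-y) dowel, the same, 100 mm from point deck along the base's -y.
- plate: White head plate, 160 mm (x) by 230 mm (y) by 12 mm, 0.7 kg, loose; origin at the centre of its underside, z up. Carries two dowel holes, three steel taper sockets (one alone near the -x edge, two at the +x corners), three captive knobs and a lifting bar. Starts flat on the table; fitted, its axes lie along the base's and its origin at point deck.
- plate_bar (a point): Centre of the grip of the plate's black lifting bar, above the plate's centre, 44 mm above its underside; axes of the plate. Bar 40 mm long (plate x), 16 mm wide (plate y), its top 58 mm above the underside; it stands on the plate, free on both sides for 60 mm.
- hole_l (a point): Centre of the left (+y) dowel hole at the plate's underside, 13.5 mm wide, right through; 100 mm from the plate's centre along plate +y.
- hole_r (a point): Centre of the right (-y) dowel hole, the same; 100 mm along plate -y.
- socket0 (a point): Centre of the mouth of the taper socket that stands alone near the plate's -x edge (plate x -55, y 0 mm); z up, out of the socket. Steel boss 33 mm wide (41 mm at its foot), mouth 55 mm above the plate's underside; bore 18.8 mm wide at the mouth, narrowing to 15.2 mm.
- socket1 (a point): Mouth of the taper socket at the plate's +x, +y corner (plate x +35, y +80 mm), like socket0. A tight bush inside holds a freely set column 8 mm short of home; taps or pushes of more than about 12 N on its cap drive it in, by steps or at once, and it stays where it was driven. Once it goes no further it is locked home.
- socket2 (a point): Mouth of the taper socket at the plate's +x, -y corner (plate x +35, y -80 mm), like socket0 and socket1.
- knob0_grip (a point): Grip centre of the captive bolt knob near the middle of the plate's +x edge (plate x +60, y 0 mm), 42.5 mm above the plate's underside, on the knob's vertical axis: a black bar 36 mm long (along this point's x, turns with the knob), 13 mm wide, 26 mm high (13 mm above and below this point), on a round stem.
- knob0 (a joint): Turn of that knob in rad: it tightens clockwise seen from above, from 0 (slack) to its end stop at 2.4; bar along plate x at 0; stays where it is left; light friction (0.04 N m).
- knob1_grip (a point): Grip centre of the captive bolt knob towards the -x, +y corner (plate x -45, y +80 mm), 42.5 mm above the plate's underside, on the knob's vertical axis: a black bar 36 mm long (along this point's x, turns with the knob), 13 mm wide, 26 mm high (13 mm above and below this point), on a round stem.
- knob1 (a joint): Turn of that knob in rad: it tightens clockwise seen from above, from 0 (slack) to its end stop at 2.4; bar along plate x at 0; stays where it is left; light friction (0.04 N m).
- knob2_grip (a point): Grip centre of the captive bolt knob towards the -x, -y corner (plate x -45, y -80 mm), 42.5 mm above the plate's underside, on the knob's vertical axis: a black bar 36 mm long (along this point's x, turns with the knob), 13 mm wide, 26 mm high (13 mm above and below this point), on a round stem.
- knob2 (a joint): Turn of that knob in rad: it tightens clockwise seen from above, from 0 (slack) to its end stop at 2.4; bar along plate x at 0; stays where it is left; light friction (0.04 N m).
- stand_top (a point): Centre of the upper face of the blue column stand, a loose block 80 mm (x) by 240 mm (y) by 55 mm high, 1.5 kg, with three square wells 21 mm wide and 48 mm deep in a row along its y: middle and 75 mm either side.
- column0_grip (a point): Column 0, centre of its grip: on the axis (z, up), 56 mm above the underside of its collar. 136 mm long, 0.2 kg: taper shank 42 mm (18 mm wide at the collar, 15 mm near its foot, which is chamfered to 11 mm and lies 98 mm below this point), steel collar 34 mm wide and 8 high, white round body 26 mm wide, flat black cap 29 mm wide, its top 38 mm above this point.
- column1_grip (a point): Grip centre of column 1, like column 0. All columns are alike and fit any socket; one of the three may be absent. They start upright in the wells of the stand, collar on its top.
- column2_grip (a point): Grip centre of column 2, like column 0. Set freely in a socket, a column stops with this point 66 mm above the mouth (collar 10 mm above it); driven fully home it is 58 mm above the mouth (collar 2 mm above it).
- vial: Bystander: small clear bottle with a red cap, 36 mm diameter, 75 mm high; origin at the centre of its foot.
- occluder: Bystander: black eye occluder (paddle) lying flat, about 160 mm long, 5 mm thick; origin under it near mid handle.
- lens_case: Bystander: open dark wooden lens case 100 by 150 by 35 mm; origin at the centre of its underside.
There are look-alikes about, which are no part of the job. Leave any purple or red look-alike of the part that bears column2_grip alone.

How it is judged:
By the outcome, as a careful person would: the job done as asked, in the order asked, and still so for the second after the job is handed in, with the robot touching nothing.
Of column0, column1, column2 only 2 to 3 are there at a start; the rules pass over those that are not, and their reading is None.
At some moment in a run one of stand may be knocked a few centimetres aside while the robot is not near it.
It also fails if it takes over 210 s, if anything falls off the work surface, if the arm or the gripper's body presses on something with over 40 N, if the wrist force passes 120 N, or if a joint passes its speed limit or range.

## Working session

There is one attempt and no reset: what is moved stays moved. The work goes in short steps, Python scripts to look and compute and a shell command to move; the robot and the scene stay as the last step left them, time stands still between calls to the robot, and variables do not carry over. Pictures are saved under pics/ and viewed, at most 14 in all, crops included, and the job is handed in when it is done.

```bash
mkdir -p pics
cat > h.py <<'E'
import numpy as np, cv2
from plant import bot
def cam(n):
    p=bot.camera_params(n); f=240/np.tan(np.radians(p["fovy"])/2)
    return f,p["cx"],p["cy"],np.array(p["camera_from_world"])
def snap(n,fn=None):
    c=cam(n); im=np.array(bot.capture(n))
    if fn: cv2.imwrite("pics/"+fn,im)
    return im,c
def ray(n,c,u,v):
    f,cx,cy,T=c; x,y=(u-cx)/f,(v-cy)/f
    if n=="wrist":
        r=np.hypot(x,y); s=np.sin(r)/r if r>1e-9 else 1; d=np.array([x*s,y*s,np.cos(r)])
    else: d=np.array([x,y,1.])
    R=T[:3,:3]; d=R.T@d; return -R.T@T[:3,3], d/np.linalg.norm(d)
def onz(n,c,u,v,z):
    o,d=ray(n,c,u,v); return o+d*(z-o[2])/d[2]
def proj(n,c,P):
    f,cx,cy,T=c; q=T[:3,:3]@np.array(P,float)+T[:3,3]
    if n=="wrist":
        r=np.hypot(q[0],q[1]); th=np.arctan2(r,q[2]); k=th/r if r>1e-9 else 0
        return np.array([cx+f*q[0]*k,cy+f*q[1]*k])
    return np.array([cx+f*q[0]/q[2],cy+f*q[1]/q[2]])
def meet(rs):
    A=np.zeros((3,3));b=np.zeros(3)
    for o,d in rs:
        M=np.eye(3)-np.outer(d,d);A+=M;b+=M@o
    p=np.linalg.solve(A,b); return p,[float(np.linalg.norm((np.eye(3)-np.outer(d,d))@(p-o))) for o,d in rs]
E
python3 - <<'E'
from h import *
np.set_printoptions(precision=3,suppress=True)
for n in("top","side","wrist"):
    im,c=snap(n,n+"0.png"); print(n,c[:3],"\n",c[3])
o=bot.get_obs(); print(o)
E
```

```text
top (np.float64(582.1024499299688), 314.40913622817135, 236.44836708939943) 
 [[  -0.003   -1.       0.003   13.107]
 [  -0.994    0.003   -0.108  566.16 ]
 [   0.108   -0.004   -0.994 1208.836]
 [   0.       0.       0.       1.   ]]
side (np.float64(434.5897461069423), 320.7921852016143, 238.36379341727041) 
 [[  -0.95    -0.311   -0.007  523.818]
 [  -0.154    0.491   -0.857  169.233]
 [   0.27    -0.814   -0.515 1074.776]
 [   0.       0.       0.       1.   ]]
wrist (np.float64(371.64829954431775), 327.3598978542266, 241.16705583381705) 
 [[   0.284   -0.959   -0.001 -525.403]
 [  -0.923   -0.274    0.272  -32.454]
 [  -0.261   -0.077   -0.962  389.276]
 [   0.       0.       0.       1.   ]]
{'time': 0.15, 'joint_positions': array([-1.428,  0.343,  1.525, -0.   ,  1.275, -0.146]), 'dq': array([-0.001, -0.003, -0.004,  0.001,  0.002,  0.   ]), 'tau': array([  0.002, -43.147, -24.435,   0.072,   0.054,  -0.   ]), 'tool_pos': array([ 149.499, -503.003,  243.213]), 'tcp_rot': array([-3.14 , -0.   ,  0.289]), 'contact_force': array([-0.084, -0.304, -0.513]), 'moment': array([-0.035, -0.008, -0.022]), 'finger_force': 0.0, 'grip_width': 91.62567224404447}
```

View pics/top0.png

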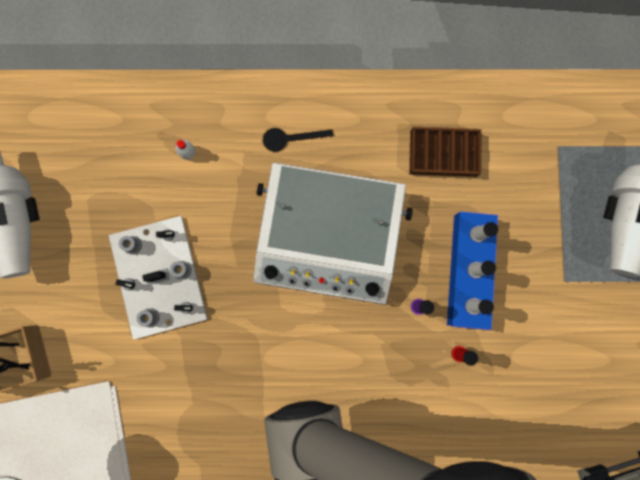

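View pics/side0.png

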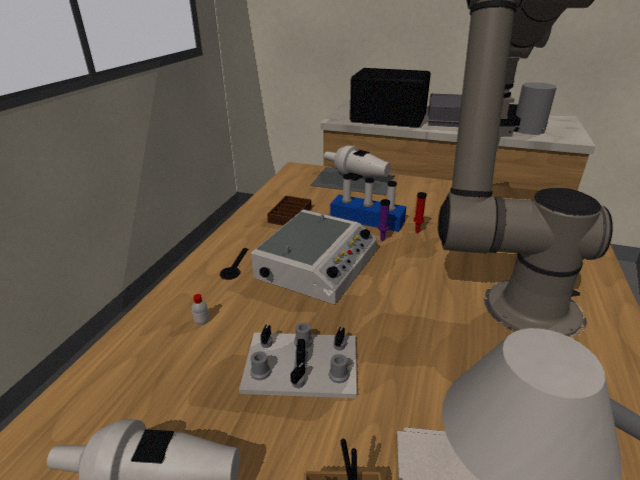

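The top view shows three columns in the stand (caps near 490,229 / 488,268 / 486,307), with the purple and red look-alikes at (425,307) and (465,355). The plate is at (157,277) with its lone socket on the right (178,269), so it needs about -114° of yaw. The base is near (330,230). Next I'll get rough world positions.

Run:
```python
from h import *
np.set_printoptions(precision=1,suppress=True)
c=cam("top")
for nm,u,v,z in [("s_lone",178,269,55),("sA",128,243,55),("sB",148,317,55),("bar",154,276,58),("dowelL",287,207,95),("dowelR",382,222,95),("base a",273,165,85),("b",405,185,85),("col a",490,229,149),("b",488,268,149),("c",486,307,149),("purple",427,307,136),("red",470,357,136),("std1",457,213,55),("std2",497,215,55),("std3",448,325,55),("std4",493,328,55)]: print(nm,onz("top",c,u,v,z))
w=cam("wrist");R=w[3][:3,:3];C=-R.T@w[3][:3,3];print("cam",C,C-np.array([149.5,-503,243.2]),R[2])
```

```text
s_lone [496.5 294.5  55. ]
sA [550.9 399.7  55. ]
sB [398.1 353.9  55. ]
bar [482. 343.  58.]
dowelL [619.5  67.   95. ]
dowelR [ 588.2 -125.3   95. ]
base a [708.8  96.5  85. ]
b [ 666.2 -175.    85. ]
col a [ 566.8 -327.   149. ]
b [ 491.6 -320.5  149. ]
c [ 417.5 -314.   149. ]
purple [ 417.7 -204.3  136. ]
red [ 322.8 -284.   136. ]
std1 [ 612.2 -287.9   55. ]
std2 [ 607.7 -371.7   55. ]
std3 [ 379.7 -262.4   55. ]
std4 [ 373.3 -354.8   55. ]
cam [ 221.1 -482.9  383. ] [ 71.6  20.1 139.8] [-0.3 -0.1 -1. ]
```

```bash
R='[[0.755,0.788,0.095],[0,0,-0.183],1]'
python3 -m pendant '[[[0.755,0.788,0.095],[0,0,-0.183],1],[[0.755,0.788,0.095],[0,0,-0.183],1],[[0.755,0.788,0.095],[0,0,-0.183],1],[[0.755,0.788,0.095],[0,0,-0.183],1],[[0.755,0.788,0.095],[0,0,-0.183],1],[[0.755,0.788,0.095],[0,0,-0.183],1],[[0.755,0.788,0.095],[0,0,-0.183],1],[[0.755,0.788,0.095],[0,0,-0.183],1],[[0.755,0.788,0.095],[0,0,-0.183],1],[[0.755,0.788,0.095],[0,0,-0.183],1]]'
python3 -m pendant '[[[0.755,0.788,0.095],[0,0,-0.183],1],[[0.755,0.788,0.095],[0,0,-0.183],1],[[0.755,0.788,0.095],[0,0,-0.183],1],[[0.755,0.788,0.095],[0,0,-0.183],1],[[0.755,0.788,0.095],[0,0,-0.183],1],[[0.755,0.788,0.095],[0,0,-0.183],1],[[0.755,0.788,0.095],[0,0,-0.183],1],[[0.755,0.788,0.095],[0,0,-0.183],1],[[0.755,0.788,0.095],[0,0,-0.183],1],[[0.755,0.788,0.095],[0,0,-0.183],1]]'
python3 -m pendant '[[[0,0,0],[0,0,0],1],[[0,0,0],[0,0,0],1],[[0,0,0],[0,0,0],1],[[0,0,0],[0,0,0],1],[[0,0,0],[0,0,0],1],[[0,0,0],[0,0,0],1],[[0,0,0],[0,0,0],1],[[0,0,0],[0,0,0],1],[[0,0,0],[0,0,0],1],[[0,0,0],[0,0,0],1]]'
python3 -c "
from h import *
im,c=snap('wrist','w1.png'); np.save('w1.npy',c[3]); print(bot.get_obs()['joint_positions'])"
```

```text
time: 0.98
tool_pos: [376.8, -265.4, 272.3]
tcp_rot: [-3.141, 0.0, 0.068]
contact_force: [0.2, -0.7, 0.4]
grip_width: 92.1
finger_force: 0.0
time: 1.82
tool_pos: [603.3, -29.0, 300.5]
tcp_rot: [3.141, 0.001, -0.151]
contact_force: [0.2, -0.8, 0.1]
grip_width: 91.7
finger_force: 0.0
time: 2.65
tool_pos: [602.5, -30.6, 300.8]
tcp_rot: [3.142, -0.0, -0.151]
contact_force: [0.1, 0.9, -0.2]
grip_width: 91.9
finger_force: 0.0
[-1.77583057e-01  4.57147042e-01  1.18976514e+00 -6.63011861e-05
  1.49459634e+00  1.54374693e+00]
```

View pics/w1.png

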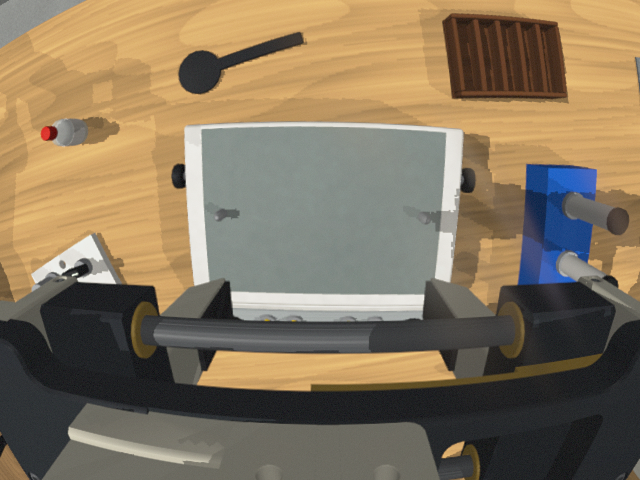

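The deck and both dowels (222,213) and (427,217) are visible, along with the wells' blue stand. I'll take a second view and enlarge the dowels in both.

```bash
python3 -m pendant '[[[-0.4,0.3,-0.3],[0,0,0],1],[[-0.4,0.3,-0.3],[0,0,0],1],[[-0.4,0.3,-0.3],[0,0,0],1],[[-0.4,0.3,-0.3],[0,0,0],1],[[-0.4,0.3,-0.3],[0,0,0],1],[[0,0,0],[0,0,0],1],[[0,0,0],[0,0,0],1],[[0,0,0],[0,0,0],1],[[0,0,0],[0,0,0],1],[[0,0,0],[0,0,0],1]]'
python3 - <<'E'
from h import *
im,c=snap('wrist','w2.png'); np.save('w2.npy',c[3])
a=cv2.imread('pics/w1.png')
P=[proj('wrist',c,p) for p in ([617,67,90],[588,-127,90])]; print(P)
def crop(i,u,v): return cv2.resize(i[int(v)-25:int(v)+25,int(u)-35:int(u)+35],None,fx=5.5,fy=5.5,interpolation=cv2.INTER_CUBIC)
t=np.hstack([crop(a,222,213),crop(a,427,217)]); b=np.hstack([crop(im,*P[0]),crop(im,*P[1])])
cv2.imwrite('pics/z1.png',np.vstack([t,b]))
E
```

```text
time: 3.53
tool_pos: [543.3, 14.0, 256.2]
tcp_rot: [3.141, -0.001, -0.151]
contact_force: [-0.1, -0.3, 0.2]
grip_width: 91.6
finger_force: 0.0
[array([249.99902756, 152.16876805]), array([480.22500149, 155.25685339])]
```

View pics/z1.png

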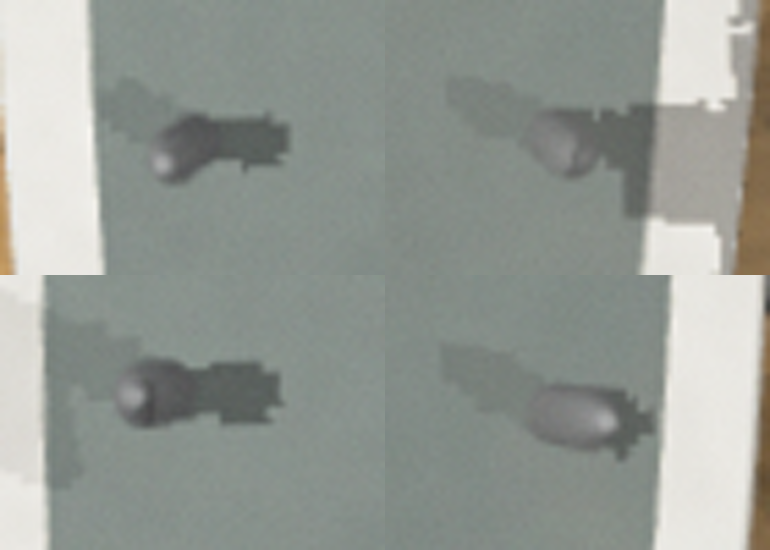

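The tips read at (216.5,217.6) and (426.2,220.5) in view 1, and (238.9,148.8) and (485.5,156.4) in view 2.

Run:
```python
from h import *
np.set_printoptions(precision=2,suppress=True)
f,cx,cy,_=cam('wrist'); c1=(f,cx,cy,np.load('w1.npy')); c2=(f,cx,cy,np.load('w2.npy'))
P=[]
for a,b in (((216.5,217.6),(238.9,148.8)),((426.2,220.5),(485.5,156.4))):
    p,e=meet([ray('wrist',c1,*a),ray('wrist',c2,*b)]); P.append(p); print(p,e, onz('wrist',c1,*a,107),onz('wrist',c2,*b,107))
Q=[ (onz('wrist',c1,*a,107)+onz('wrist',c2,*b,107))/2 for a,b in (((216.5,217.6),(238.9,148.8)),((426.2,220.5),(485.5,156.4)))]
d=Q[0]-Q[1]; print(np.linalg.norm(d),np.arctan2(-d[0],d[1]),(Q[0]+Q[1])/2)
# deck grey rect in each view
for n,c in(('w1',c1),('w2',c2)):
    im=cv2.imread(f'pics/{n}.png'); hsv=cv2.cvtColor(im,cv2.COLOR_BGR2HSV)
    print(n,im[160,330],im[200,330])
    for v in (150,165,180,250):
        L=im[v].astype(int).mean(1); r=[u for u in range(170,520) if abs(L[u]-L[u-2])>60]; print(v,r)
```

```text
[621.39  72.16 105.98] [0.17397270097977274, 0.1739727009797307] [621.64  71.97 107.  ] [621.29  71.76 107.  ]
[ 588.95 -123.11  109.16] [0.6649693813154716, 0.6649693813154334] [ 588.93 -123.18  107.  ] [ 588.23 -124.55  107.  ]
198.4768110149348 -0.16645705804440383 [605.02 -26.   107.  ]
w1 [139 145 135] [138 143 133]
150 [185, 202, 203, 446, 462, 463]
165 [184, 185, 186, 187, 202, 203, 445, 446, 462]
180 [172, 173, 185, 186, 187, 203, 444, 445, 461, 462]
250 [191, 207, 208, 438, 439, 452]
w2 [136 142 132] [135 140 132]
150 [202, 222, 223, 496, 497, 513, 514]
165 [203, 222, 223, 495, 496, 512, 513]
180 [203, 204, 223, 494, 495, 511, 512]
250 [207, 208, 432]
```

Tip heights come out at 106–109 against an expected 107, so the dowels are well measured. I'll check the yaw with the base's edges, then go over the plate.

```bash
python3 - <<'E'
from h import *
f,cx,cy,_=cam('wrist'); c1=(f,cx,cy,np.load('w1.npy')); c2=(f,cx,cy,np.load('w2.npy'))
for c,prs in ((c1,[((202.5,150),(207.5,250)),((446,150),(438.5,250)),((463,150),(452.5,250))]),(c2,[((222.5,150),(223.3,180)),((497,150),(494.7,180))])):
    for a,b in prs:
        p,q=onz('wrist',c,*a,85),onz('wrist',c,*b,85); d=p-q; print(np.arctan2(d[1],d[0]),p,q)
E
python3 -m pendant '[[[-0.3,0.8,0.5],[0,0,1],1],[[-0.3,0.8,0.5],[0,0,1],1],[[-0.3,0.8,0.5],[0,0,1],1],[[-0.3,0.8,0],[0,0,1],1],[[-0.3,0.8,0],[0,0,1],1],[[-0.3,0.8,0],[0,0,1],1],[[-0.3,0.8,0],[0,0,1],1],[[-0.1,0.8,0],[0,0,1],1],[[0,0.8,0],[0,0,1],1],[[0,0.8,0],[0,0,1],1]]'
python3 -m pendant '[[[0,0.8,0],[0,0,1],1],[[0,0.4,0],[0,0,1],1],[[0,0,0],[0,0,1],1],[[0,0,0],[0,0,1],1],[[0,0,0],[0,0,1],1],[[0,0,0],[0,0,1],1],[[0,0,0],[0,0,0],1],[[0,0,0],[0,0,0],1],[[0,0,0],[0,0,0],1],[[0,0,0],[0,0,0],1]]'
python3 -c "
from h import *
im,c=snap('wrist','w3.png'); np.save('w3.npy',c[3]); print(bot.get_obs()['joint_positions'])"
python3 -m pendant '[[[0.5,0.5,-0.4],[0,0,0],1],[[0.5,0.5,-0.4],[0,0,0],1],[[0.5,0.5,-0.4],[0,0,0],1],[[0.5,0.5,-0.4],[0,0,0],1],[[0,0,0],[0,0,0],1],[[0,0,0],[0,0,0],1],[[0,0,0],[0,0,0],1],[[0,0,0],[0,0,0],1],[[0,0,0],[0,0,0],1],[[0,0,0],[0,0,0],1]]'
python3 -c "
from h import *
im,c=snap('wrist','w4.png'); np.save('w4.npy',c[3])
a=cv2.imread('pics/w3.png'); cv2.imwrite('pics/z2.png',cv2.resize(np.vstack([a[:330],im[:330]]),(582,600)) )"
```

```text
-0.1665701298462878 [687.42572517  80.15183941  85.        ] [586.13150218  97.18222958  85.        ]
-0.16594321202777199 [ 651.07982173 -156.14177474   85.        ] [ 550.14700029 -139.23720465   85.        ]
-0.19018743693684959 [ 649.33418026 -174.16134634   85.        ] [ 547.72423609 -154.59998779   85.        ]
-0.16282135062656708 [623.41144499  91.48522777  85.        ] [597.83610926  95.68663178  85.        ]
-0.1737113637275628 [ 590.76888629 -146.34335306   85.        ] [ 564.00637666 -141.64706791   85.        ]
time: 4.42
tool_pos: [476.6, 255.6, 301.1]
tcp_rot: [3.141, -0.001, 1.055]
contact_force: [1.4, -1.4, 0.1]
grip_width: 91.8
finger_force: 0.0
time: 5.25
tool_pos: [476.7, 290.5, 300.8]
tcp_rot: [3.141, -0.0, 1.767]
contact_force: [0.2, -0.4, -0.3]
grip_width: 91.8
finger_force: 0.0
[ 4.09987634e-01  3.67812146e-01  1.32779889e+00 -4.42498341e-05
  1.44582177e+00  2.13268448e-01]
time: 6.13
tool_pos: [536.4, 350.3, 253.9]
tcp_rot: [3.14, -0.0, 1.769]
contact_force: [-0.9, 0.1, -0.8]
grip_width: 91.8
finger_force: 0.0
```

View pics/z2.png

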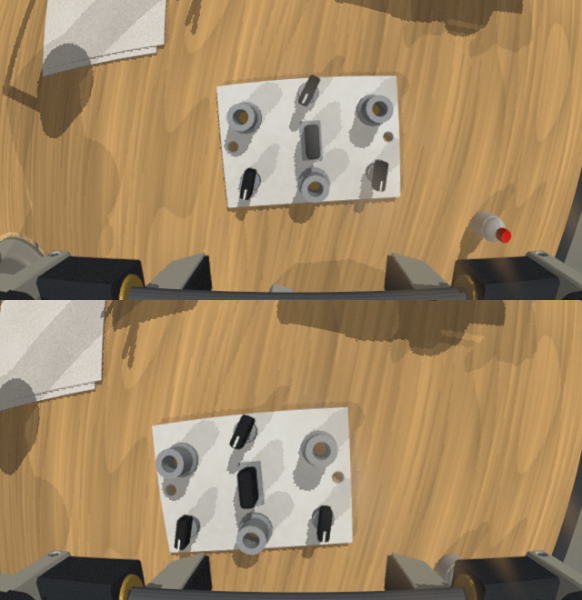

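The plate is clearly seen in both views. The dowel holes are at about (255,162) and (427,150) in view 3, and (188,209) and (372,195) in view 4. I'll get the centroids.

Run:
```python
from h import *
np.set_printoptions(precision=2,suppress=True)
f,cx,cy,_=cam('wrist'); C=[(f,cx,cy,np.load(n+'.npy')) for n in('w3','w4')]
seeds=[[(255,162),(427,150)],[(188,209),(372,195)]]
H=[]
for n,c,s in zip(('w3','w4'),C,seeds):
    im=cv2.imread(f'pics/{n}.png'); hsv=cv2.cvtColor(im,cv2.COLOR_BGR2HSV)
    m=(hsv[...,1]>60).astype(np.uint8); r=[]
    for u,v in s:
        w=m[v-12:v+13,u-12:u+13]; k,l,st,ce=cv2.connectedComponentsWithStats(w)
        j=min(range(1,k),key=lambda i:np.hypot(*(ce[i]-12)) - 0.02*min(st[i,4],100)); p=ce[j]+[u-12,v-12]; print(n,p,st[j]); r.append(p)
    H.append(r)
    q=[onz('wrist',c,*p,9) for p in r]; d=q[1]-q[0]
    print(q,np.linalg.norm(d),(q[0]+q[1])/2,'yaw',np.arctan2(d[1],d[0])+np.pi/2)
for i in 0,1: print(meet([ray('wrist',C[k],*H[k][i]) for k in(0,1)]))
```

```text
w3 [256.9  160.51] [10  6  9 10 72]
w3 [425.25 150.25] [ 6  8  9 10 64]
[array([387.85, 321.77,   9.  ]), array([578.97, 373.18,   9.  ])] 197.90822521873977 [483.41 347.47   9.  ] yaw 1.8335945963854066
w4 [189.19 207.61] [10  6  8 10 57]
w4 [370.5 194.1] [ 6  6 10 11 86]
[array([388.36, 322.56,   9.  ]), array([579.39, 373.89,   9.  ])] 197.80283364873085 [483.87 348.22   9.  ] yaw 1.8332703968765525
(array([387.1 , 321.49,   5.17]), [0.115900430320929, 0.11590043032086858])
(array([580.06, 373.32,   4.76]), [0.05627732724938365, 0.05627732724934906])
```

Plate centre is (483.6, 347.8) with yaw 1.833. I'll align over it, descend to the bar and grip.

```bash
python3 -m pendant '[[[-0.44,-0.02,-0.5],[0,0,0.133],0],[[-0.44,-0.02,-0.5],[0,0,0.133],0],[[-0.44,-0.02,-0.5],[0,0,0.133],0],[[-0.44,-0.02,-0.5],[0,0,0.133],0],[[0,0,-0.5],[0,0,0],0],[[0,0,-0.5],[0,0,0],0],[[0,0,-0.5],[0,0,0],0],[[0,0,-0.5],[0,0,0],0],[[0,0,0],[0,0,0],0],[[0,0,0],[0,0,0],0]]'
python3 -m pendant '[[[0,0,0],[0,0,0],0],[[0,0,0],[0,0,0],0],[[0,0,0],[0,0,0],0],[[0,0,0],[0,0,0],0],[[0,0,0],[0,0,0],0],[[0,0,0],[0,0,0],0],[[0,0,0],[0,0,0],0],[[0,0,0],[0,0,0],0],[[0,0,0],[0,0,0],0],[[0,0,0],[0,0,0],0]]'
python3 -c "
from h import *
im,c=snap('wrist','w5.png'); np.save('w5.npy',c[3])"
```

```text
time: 7.02
tool_pos: [483.5, 347.9, 132.7]
tcp_rot: [-3.141, 0.0, 1.833]
contact_force: [0.1, 0.4, 0.2]
grip_width: 46.0
finger_force: 0.0
time: 7.85
tool_pos: [483.7, 348.1, 132.7]
tcp_rot: [3.142, 0.0, 1.833]
contact_force: [0.3, 0.4, -0.3]
grip_width: 46.3
finger_force: 0.0
```

View pics/w5.png

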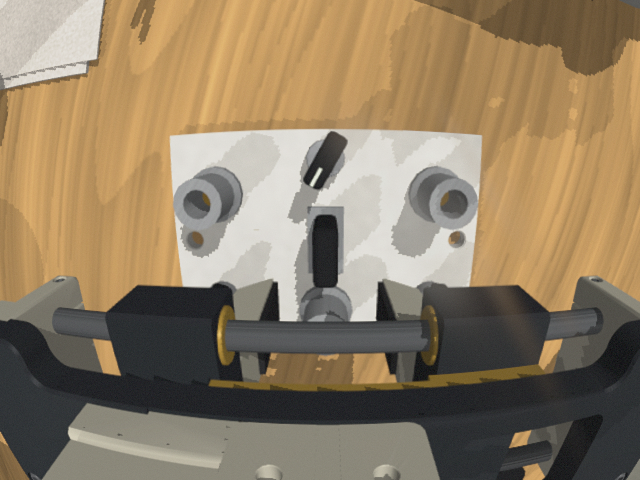

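The bar is centred between the fingers (326) and knob0 already stands turned about 25°. I'll descend and grip.

```bash
python3 -m pendant '[[[0,0,-0.5],[0,0,0],0],[[0,0,-0.5],[0,0,0],0],[[0,0,-0.5],[0,0,0],0],[[0,0,-0.5],[0,0,0],0],[[0,0,-0.5],[0,0,0],0],[[0,0,-0.37],[0,0,0],0],[[0,0,-0.2],[0,0,0],0],[[0,0,0],[0,0,0],0],[[0,0,0],[0,0,0],0],[[0,0,0],[0,0,0],0]]'
python3 -m pendant '[[[0,0,0],[0,0,0],-1],[[0,0,0],[0,0,0],-1],[[0,0,0],[0,0,0],-1],[[0,0,0],[0,0,0],-1],[[0,0,0],[0,0,0],-1],[[0,0,0],[0,0,0],-1],[[0,0,0],[0,0,0],-1],[[0,0,0],[0,0,0],-1],[[0,0,0],[0,0,0],-1],[[0,0,0],[0,0,0],-1]]'
python3 -m pendant '[[[0,0,0.2],[0,0,0],-1],[[0,0,0.4],[0,0,0],-1],[[0,0,0.6],[0,0,0],-1],[[0,0,0.8],[0,0,0],-1],[[0,0,0.8],[0,0,0],-1],[[0,0,0.8],[0,0,0],-1],[[0,0,0.8],[0,0,0],-1],[[0,0,0.8],[0,0,0],-1],[[0,0,0.6],[0,0,0],-1],[[0,0,0.2],[0,0,0],-1]]'
python3 -c "
from h import *
im,c=snap('wrist','w6.png'); np.save('w6.npy',c[3]);im,c=snap('side','s6.png');print(bot.get_obs()['moment'])"
```

```text
time: 8.73
tool_pos: [484.3, 348.4, 41.5]
tcp_rot: [3.14, -0.0, 1.833]
contact_force: [-0.3, -0.3, 0.8]
grip_width: 45.7
finger_force: 0.0
time: 9.57
tool_pos: [483.1, 348.0, 40.8]
tcp_rot: [-3.14, 0.0, 1.834]
contact_force: [-5.0, -1.7, 4.6]
grip_width: 15.7
finger_force: 30.0
time: 10.4
tool_pos: [484.9, 348.7, 224.2]
tcp_rot: [3.136, -0.001, 1.833]
contact_force: [0.3, 0.0, -7.9]
grip_width: 16.1
finger_force: 30.0
[ 0.02552369 -0.11240927 -0.0257297 ]
```

View pics/w6.png

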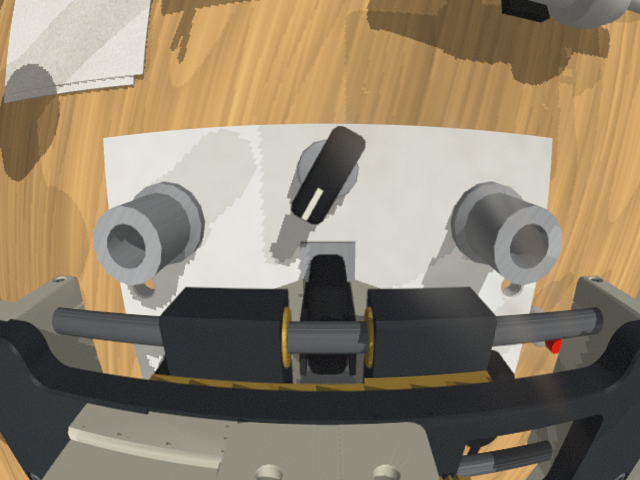

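The plate is held and looks level (socket mouths at (127,243) and (529,244)). I'll check the plate's offset in the hand.

Run:
```python
from h import *
np.set_printoptions(precision=2,suppress=True)
o=bot.get_obs(); T=o['tool_pos']; yaw=o['tcp_rot'][2]; print(T,o['tcp_rot'],o['joint_positions'])
R=np.array([[np.cos(yaw),-np.sin(yaw),0],[np.sin(yaw),np.cos(yaw),0],[0,0,1]])
c=(*cam('wrist')[:3],np.load('w6.npy')); im=cv2.imread('pics/w6.png')
for z in (14.2,):
  for p in ((127,243),(529,244)): print((onz('wrist',c,*p,T[2]+z)-T)@R)
for P in ((35,80,14.2),(35,-80,14.2),(80,115,-28.8),(80,-115,-28.8),(0,100,-29),(0,-100,-29)): print(P,proj('wrist',c,T+R@np.array(P)))
```

```text
[484.19 348.27 221.69] [ 3.14 -0.    1.83] [ 0.5   0.49  1.35 -0.    1.3   0.23]
[35.78 77.91 14.2 ]
[ 34.97 -82.48  14.2 ]
(35, 80, 14.2) [122.97 244.87]
(35, -80, 14.2) [523.94 243.96]
(80, 115, -28.8) [100.69 137.56]
(80, -115, -28.8) [546.75 136.46]
(0, 100, -29) [140.34 284.22]
(0, -100, -29) [507.61 283.41]
```

The camera shows a lateral bias of about −2 mm in the tool frame, since the plate must be centred between the fingers. Dowels and plate were seen with the same camera, so that cancels to a TCP target of (604.9, −24.0) and yaw −0.164. I'll carry the plate there.

```bash
python3 -m pendant '[[[0.2013,-0.6205,0],[0,0,-0.832],-1],[[0.2013,-0.6205,0],[0,0,-0.832],-1],[[0.2013,-0.6205,0],[0,0,-0.832],-1],[[0.2013,-0.6205,0],[0,0,-0.832],-1],[[0.2013,-0.6205,0],[0,0,-0.832],-1],[[0.2013,-0.6205,0],[0,0,-0.832],-1],[[0.2013,-0.6205,0],[0,0,-0.832],-1],[[0.2013,-0.6205,0],[0,0,-0.832],-1],[[0.2013,-0.6205,0],[0,0,-0.832],-1],[[0.2013,-0.6205,0],[0,0,-0.832],-1]]'
python3 -m pendant '[[[0.2013,-0.6205,0],[0,0,-0.832],-1],[[0.2013,-0.6205,0],[0,0,-0.832],-1],[[0.2013,-0.6205,0],[0,0,-0.832],-1],[[0.2013,-0.6205,0],[0,0,-0.832],-1],[[0.2013,-0.6205,0],[0,0,-0.832],-1],[[0.2013,-0.6205,0],[0,0,-0.832],-1],[[0.2013,-0.6205,0],[0,0,-0.832],-1],[[0.2013,-0.6205,0],[0,0,-0.832],-1],[[0.2013,-0.6205,0],[0,0,-0.832],-1],[[0.2013,-0.6205,0],[0,0,-0.832],-1]]'
python3 -m pendant '[[[0,0,-0.6],[0,0,0],-1],[[0,0,-0.6],[0,0,0],-1],[[0,0,-0.4],[0,0,0],-1],[[0,0,-0.2],[0,0,0],-1],[[0,0,0],[0,0,0],-1],[[0,0,0],[0,0,0],-1],[[0,0,0],[0,0,0],-1],[[0,0,0],[0,0,0],-1],[[0,0,0],[0,0,0],-1],[[0,0,0],[0,0,0],-1]]'
python3 - <<'E'
from h import *
np.set_printoptions(precision=3,suppress=True)
im,c=snap('wrist','w7.png'); s,_=snap('side','s7.png')
P=[]
for i in range(4):
    o=bot.get_obs(); P.append(np.r_[o['tool_pos'],o['tcp_rot'][2],o['contact_force']]); bot.capture('top') if i<3 else 0
print(np.mean(P,0)); print(o['moment'],o['joint_positions'])
a=im[215:315]; cv2.imwrite('pics/z7.png',np.vstack([cv2.resize(np.hstack([a[:,90:210],a[:,450:570]]),None,fx=3.3,fy=3.3),cv2.resize(s[150:320,180:448],(792,260))[:, :792]]))
E
```

```text
time: 11.33
tool_pos: [543.4, 160.8, 218.4]
tcp_rot: [-3.139, 0.003, 0.83]
contact_force: [0.6, 1.0, -6.9]
grip_width: 15.8
finger_force: 30.0
time: 12.17
tool_pos: [603.8, -25.0, 218.2]
tcp_rot: [3.141, 0.004, -0.168]
contact_force: [-1.4, -0.4, -7.1]
grip_width: 15.8
finger_force: 30.0
time: 13.0
tool_pos: [604.8, -24.1, 167.3]
tcp_rot: [3.142, -0.001, -0.163]
contact_force: [-0.3, -0.6, -8.2]
grip_width: 15.9
finger_force: 30.0
[604.579 -24.151 166.892  -0.163   0.164   0.208  -8.217]
[ 0.074 -0.01   0.035] [-0.166  0.553  1.403 -0.     1.185  1.568]
```

View pics/z7.png

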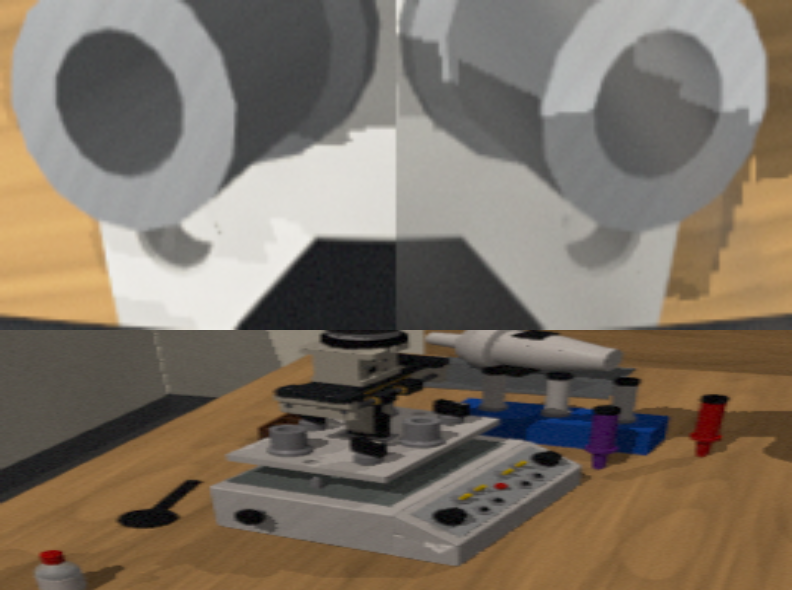

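The plate is over the base with its lone socket towards the panel. I'll lower it slowly with force checks.

```bash
python3 -m pendant '[[[0,0,-0.1],[0,0,0],-1],[[0,0,-0.1],[0,0,0],-1],[[0,0,-0.1],[0,0,0],-1],[[0,0,-0.1],[0,0,0],-1],[[0,0,-0.1],[0,0,0],-1],[[0,0,-0.1],[0,0,0],-1],[[0,0,-0.1],[0,0,0],-1],[[0,0,0],[0,0,0],-1],[[0,0,0],[0,0,0],-1],[[0,0,0],[0,0,0],-1]]'
python3 -m pendant '[[[0,0,-0.05],[0,0,0],-1],[[0,0,-0.05],[0,0,0],-1],[[0,0,-0.05],[0,0,0],-1],[[0,0,-0.05],[0,0,0],-1],[[0,0,0],[0,0,0],-1],[[0,0,0],[0,0,0],-1],[[0,0,0],[0,0,0],-1],[[0,0,0],[0,0,0],-1],[[0,0,0],[0,0,0],-1],[[0,0,0],[0,0,0],-1]]'
python3 -c "
from h import *
o=bot.get_obs();print(o['moment'],o['contact_force'],o['tool_pos'],o['tcp_rot'])"
```

```text
time: 14.08
tool_pos: [604.6, -24.2, 145.8]
tcp_rot: [3.142, -0.0, -0.163]
contact_force: [0.1, -0.5, -7.6]
grip_width: 15.8
finger_force: 30.0
time: 14.92
tool_pos: [604.5, -24.2, 139.7]
tcp_rot: [3.142, 0.0, -0.163]
contact_force: [-0.4, 0.6, -8.1]
grip_width: 16.0
finger_force: 30.0
[0.01122541 0.12064773 0.02710064] [-0.38747459  0.56830256 -8.0936823 ] [604.49503801 -24.18637205 139.68690531] [ 3.14150784e+00  2.63116888e-05 -1.63399930e-01]
```

No contact at cone depth, so I continue down.

```bash
python3 -m pendant '[[[0,0,-0.05],[0,0,0],-1],[[0,0,-0.05],[0,0,0],-1],[[0,0,-0.05],[0,0,0],-1],[[0,0,-0.05],[0,0,0],-1],[[0,0,0],[0,0,0],-1],[[0,0,0],[0,0,0],-1],[[0,0,0],[0,0,0],-1],[[0,0,0],[0,0,0],-1],[[0,0,0],[0,0,0],-1],[[0,0,0],[0,0,0],-1]]'
python3 -m pendant '[[[0,0,-0.05],[0,0,0],-1],[[0,0,-0.05],[0,0,0],-1],[[0,0,-0.05],[0,0,0],-1],[[0,0,-0.05],[0,0,0],-1],[[0,0,0],[0,0,0],-1],[[0,0,0],[0,0,0],-1],[[0,0,0],[0,0,0],-1],[[0,0,0],[0,0,0],-1],[[0,0,0],[0,0,0],-1],[[0,0,0],[0,0,0],-1]]'
python3 -m pendant '[[[0,0,-0.03],[0,0,0],-1],[[0,0,-0.02],[0,0,0],-1],[[0,0,0],[0,0,0],-1],[[0,0,0],[0,0,0],-1],[[0,0,0],[0,0,0],-1],[[0,0,0],[0,0,0],-1],[[0,0,0],[0,0,0],-1],[[0,0,0],[0,0,0],-1],[[0,0,0],[0,0,0],-1],[[0,0,0],[0,0,0],-1]]'
```

```text
time: 15.75
tool_pos: [604.5, -24.2, 133.7]
tcp_rot: [3.142, 0.0, -0.163]
contact_force: [-1.0, 0.3, -8.1]
grip_width: 16.1
finger_force: 30.0
time: 16.58
tool_pos: [604.5, -24.2, 127.7]
tcp_rot: [3.142, 0.0, -0.163]
contact_force: [-0.6, -0.5, -9.2]
grip_width: 15.7
finger_force: 30.0
time: 17.42
tool_pos: [604.5, -24.2, 126.1]
tcp_rot: [3.141, 0.0, -0.163]
contact_force: [-0.6, -0.0, -7.8]
grip_width: 15.6
finger_force: 30.0
```

```bash
python3 -m pendant '[[[0,0,-0.02],[0,0,0],-1],[[0,0,-0.02],[0,0,0],-1],[[0,0,-0.02],[0,0,0],-1],[[0,0,0],[0,0,0],-1],[[0,0,0],[0,0,0],-1],[[0,0,0],[0,0,0],-1],[[0,0,0],[0,0,0],-1],[[0,0,0],[0,0,0],-1],[[0,0,0],[0,0,0],-1],[[0,0,0],[0,0,0],-1]]'
```

```text
time: 18.25
tool_pos: [604.7, -24.2, 125.7]
tcp_rot: [3.141, -0.001, -0.163]
contact_force: [-4.4, -0.2, 5.9]
grip_width: 15.8
finger_force: 30.0
```

Seated: the force swung by 14 N at the expected height. I'll release, rise, and look at the knobs.

```bash
python3 -m pendant '[[[0,0,0],[0,0,0],0],[[0,0,0],[0,0,0],0],[[0,0,0],[0,0,0],0],[[0,0,0],[0,0,0],0],[[0,0,0],[0,0,0],0],[[0,0,0.4],[0,0,0],0],[[0,0,0.8],[0,0,0],0],[[0,0,0.8],[0,0,0],0],[[0,0,0.8],[0,0,0],0],[[0,0,0.8],[0,0,0],0]]'
python3 -m pendant '[[[0,0,0.4],[0,0,0],0],[[0,0,0],[0,0,0],0],[[0,0,0],[0,0,0],0],[[0,0,0],[0,0,0],0],[[0,0,0],[0,0,0],0],[[0,0,0],[0,0,0],0],[[0,0,0],[0,0,0],0],[[0,0,0],[0,0,0],0],[[0,0,0],[0,0,0],0],[[0,0,0],[0,0,0],0]]'
python3 -c "
from h import *
im,c=snap('wrist','w8.png'); np.save('w8.npy',c[3])"
python3 -m pendant '[[[-0.2,0,0],[0,0,1],0],[[-0.2,0,0],[0,0,1],0],[[-0.2,0,0],[0,0,1],0],[[-0.2,0,0],[0,0,1],0],[[-0.2,0,0],[0,0,1],0],[[0,0,0],[0,0,1],0],[[0,0,0],[0,0,1],0],[[0,0,0],[0,0,1],0],[[0,0,0],[0,0,1],0],[[0,0,0],[0,0,1],0]]'
python3 -m pendant '[[[0,0,0],[0,0,1],0],[[0,0,0],[0,0,1],0],[[0,0,0],[0,0,1],0],[[0,0,0],[0,0,1],0],[[0,0,0],[0,0,1],0],[[0,0,0],[0,0,1],0],[[0,0,0],[0,0,1],0],[[0,0,0],[0,0,1],0],[[0,0,0],[0,0,1],0],[[0,0,0],[0,0,1],0]]'
python3 -m pendant '[[[0.2,0,0],[0,0,1],0],[[0.2,0,0],[0,0,1],0],[[0.2,0,0],[0,0,1],0],[[0.2,0,0],[0,0,1],0],[[0.2,0,0],[0,0,1],0],[[0,0,0],[0,0,1],0],[[0,0,0],[0,0,0.2],0],[[0,0,0],[0,0,0],0],[[0,0,0],[0,0,0],0],[[0,0,0],[0,0,0],0]]'
python3 -c "
from h import *
im,c=snap('wrist','w9.png'); np.save('w9.npy',c[3]); print(bot.get_obs()['joint_positions'])
a=cv2.imread('pics/w8.png'); cv2.imwrite('pics/z9.png',cv2.resize(np.vstack([a[60:310],im[60:310]]),(768,600)))"
```

```text
time: 19.08
tool_pos: [604.5, -24.2, 233.4]
tcp_rot: [3.142, -0.0, -0.163]
contact_force: [0.5, 0.0, -0.4]
grip_width: 45.8
finger_force: 0.0
time: 19.92
tool_pos: [604.5, -24.2, 244.2]
tcp_rot: [3.142, 0.0, -0.163]
contact_force: [-0.7, 0.6, 0.4]
grip_width: 46.0
finger_force: 0.0
time: 20.8
tool_pos: [574.5, -24.2, 244.5]
tcp_rot: [3.141, -0.0, 1.043]
contact_force: [0.5, 0.1, 0.0]
grip_width: 45.9
finger_force: 0.0
time: 21.63
tool_pos: [574.5, -24.2, 244.4]
tcp_rot: [3.141, 0.0, 2.243]
contact_force: [0.5, 1.4, -1.0]
grip_width: 45.8
finger_force: 0.0
time: 22.47
tool_pos: [604.4, -24.2, 244.4]
tcp_rot: [3.141, 0.0, 2.978]
contact_force: [0.4, -0.1, 0.2]
grip_width: 46.0
finger_force: 0.0
[-1.66656040e-01  4.90004823e-01  1.28909885e+00  1.13664623e-04
  1.36238361e+00 -1.57457822e+00]
```

View pics/z9.png

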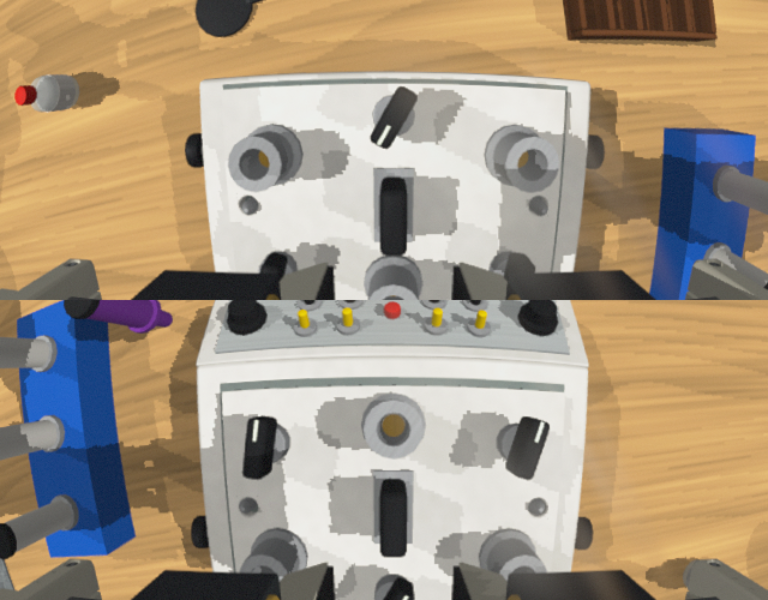

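The plate lies flat with the dowel tips showing in both holes. The knobs' bars are turned by differing amounts (white stripes), so I'll work out their angles.

Run:
```python
from h import *
np.set_printoptions(precision=2,suppress=True)
f,cx,cy,_=cam('wrist'); C={n:(f,cx,cy,np.load(n+'.npy')) for n in('w8','w9')}
ims={n:cv2.imread(f'pics/{n}.png') for n in C}
cen=np.array([604.6,-24.2]);s,c=np.sin(-.163),np.cos(.163)
for k,n,loc in ((0,'w8',(60,0)),(1,'w9',(-45,80)),(2,'w9',(-45,-80))):
    P=cen+[loc[0]*c-loc[1]*s,loc[0]*s+loc[1]*c]
    u,v=proj('wrist',C[n],[*P,140.5]); im=ims[n]; x0,y0=int(u)-30,int(v)-30
    w=im[y0:y0+60,x0:x0+60]; g=w.mean(2)
    black=(g<60).astype(np.uint8); kk,l,st,ce=cv2.connectedComponentsWithStats(black); j=1+np.argmax(st[1:,4])
    hull=np.zeros_like(black); ct,_=cv2.findContours((l==j).astype(np.uint8),0,2); cv2.fillConvexPoly(hull,cv2.convexHull(max(ct,key=len)),1)
    er=cv2.erode(hull,np.ones((3,3),np.uint8)); ys,xs=np.nonzero((er>0)&(g>90))
    q=np.array([onz('wrist',C[n],x+x0,y+y0,140.5)[:2] for x,y in zip(xs,ys)]); m=q.mean(0)
    e=np.linalg.eigh(np.cov((q-m).T))[1][:,1]; a=np.arctan2(*e[::-1]); a=(a+np.pi/2)%np.pi-np.pi/2
    print(k,'pos',P,'stripe',m,'n',len(q),'yaw',a,'knob turn',-.163-a, 'via centre', np.arctan2(*(P+C_b-m)[::-1]) if 0 else np.arctan2(*(P-m)[::-1]))
```

```text
0 pos [663.8  -33.94] stripe [657.63 -28.4 ] n 80 yaw -0.69282452076152 knob turn 0.52982452076152 via centre -0.7303157226802751<stdin>:13: RuntimeWarning: Mean of empty slice.
  ret = ret.dtype.type(ret / rcount)
  avg = a.mean(axis, **keepdims_kw)
  ret = um.true_divide(
<stdin>:14: RuntimeWarning: Degrees of freedom <= 0 for slice
  c *= np.true_divide(1, fact)
  c *= np.true_divide(1, fact)
Traceback (most recent call last):
ValueError: not enough values to unpack (expected 2, got 0)

During handling of the above exception, another exception occurred:

Traceback (most recent call last):
numpy.linalg.LinAlgError: 0-dimensional array given. Array must be at least two-dimensional
```

Knob turns are about 0.53 (knob0), 0.3 (knob1) and 0.05 (knob2). I'll start with knob2 at (547.2, −95.8).

```bash
python3 -m pendant '[[[-0.48,-0.6,0],[0,0,-0.1],0],[[-0.48,-0.6,0],[0,0,-0.1],0],[[-0.48,-0.6,0],[0,0,-0.1],0],[[-0.467,-0.587,0],[0,0,-0.1],0],[[0,0,-0.7],[0,0,0],0],[[0,0,-0.7],[0,0,0],0],[[0,0,-0.7],[0,0,0],0],[[0,0,-0.7],[0,0,0],0],[[0,0,-0.7],[0,0,0],0],[[0,0,-0.45],[0,0,0],0]]'
python3 -m pendant '[[[0,0,0],[0,0,0],0],[[0,0,0],[0,0,0],-1],[[0,0,0],[0,0,0],-1],[[0,0,0],[0,0,0],-1],[[0,0,0],[0,0,0],-1],[[0,0,0],[0,0,0],-1],[[0,0,0],[0,0,0],-1],[[0,0,0],[0,0,0],-1],[[0,0,0],[0,0,0],-1],[[0,0,0],[0,0,0],-1]]'
python3 -c "
from h import *
o=bot.get_obs();print(o['moment'],o['joint_positions'][5])"
python3 -m pendant '[[[0,0,0],[0,0,-1],-1],[[0,0,0],[0,0,-1],-1],[[0,0,0],[0,0,-1],-1],[[0,0,0],[0,0,-1],-1],[[0,0,0],[0,0,-1],-1],[[0,0,0],[0,0,-1],-1],[[0,0,0],[0,0,-1],-1],[[0,0,0],[0,0,-1],-1],[[0,0,0],[0,0,-1],-1],[[0,0,0],[0,0,-1],-1]]'
python3 -c "
from h import *
o=bot.get_obs();print(o['moment'],o['joint_positions'][5])"
python3 -m pendant '[[[0,0,0],[0,0,-1],-1],[[0,0,0],[0,0,-1],-1],[[0,0,0],[0,0,-1],-1],[[0,0,0],[0,0,-1],-1],[[0,0,0],[0,0,-1],-1],[[0,0,0],[0,0,-1],-1],[[0,0,0],[0,0,-1],-1],[[0,0,0],[0,0,-1],-1],[[0,0,0],[0,0,-1],-1],[[0,0,0],[0,0,0],-1]]'
python3 -c "
from h import *
o=bot.get_obs();print(o['moment'],o['joint_positions'][5])"
```

```text
time: 23.35
tool_pos: [546.5, -95.6, 124.0]
tcp_rot: [3.141, -0.002, 2.931]
contact_force: [0.2, -0.2, -0.4]
grip_width: 45.9
finger_force: 0.0
time: 24.18
tool_pos: [548.0, -95.9, 127.0]
tcp_rot: [3.142, 0.002, 2.933]
contact_force: [0.3, 1.0, 6.2]
grip_width: 23.7
finger_force: 30.0
[ 0.2033068  -0.17387364 -0.03905924] -1.6730575725941892
time: 25.02
tool_pos: [547.7, -96.2, 127.0]
tcp_rot: [3.14, 0.001, 1.727]
contact_force: [-1.6, -0.6, 7.6]
grip_width: 23.9
finger_force: 30.0
[-0.09608712  0.14482588  0.08605295] -0.4671621039690093
time: 25.85
tool_pos: [547.3, -96.1, 127.0]
tcp_rot: [3.14, 0.0, 0.647]
contact_force: [-2.6, 0.4, 8.6]
grip_width: 23.6
finger_force: 30.0
[-0.02854467  0.43799903  0.27975979] 0.6129818446486474
```

The grip width of 23.7 is wrong for a 13 mm bar: the tips probably hold the stem's flange. I'll open, rise and look.

```bash
python3 -m pendant '[[[0,0,0],[0,0,0],0],[[0,0,0],[0,0,0],0],[[0,0,0],[0,0,0],0],[[0,0,0],[0,0,0],0],[[0,0,0.4],[0,0,0],0],[[0,0,0.8],[0,0,0],0],[[0,0,0.8],[0,0,0],0],[[0,0,0.7],[0,0,0],0],[[0,0,0],[0,0,0],0],[[0,0,0],[0,0,0],0]]'
python3 -m pendant '[[[0.6,0,0],[0,0,-0.6],0],[[0.6,0,0],[0,0,-0.6],0],[[0,0,0],[0,0,-0.6],0],[[0,0,0],[0,0,-0.6],0],[[0,0,0],[0,0,-0.6],0],[[0,0,0],[0,0,-0.6],0],[[0,0,0],[0,0,0],0],[[0,0,0],[0,0,0],0],[[0,0,0],[0,0,0],0],[[0,0,0],[0,0,0],0]]'
python3 -c "
from h import *
im,c=snap('wrist','w10.png'); np.save('w10.npy',c[3]); s,_=snap('side','s10.png'); t,_=snap('top','t10.png')
cv2.imwrite('pics/z10.png',np.vstack([cv2.resize(im[60:380],(640,320)),np.hstack([cv2.resize(s[190:300,230:390],(400,275)),cv2.resize(t[150:310,250:410],(240,275))])]))"
```

```text
time: 26.68
tool_pos: [547.8, -95.9, 207.7]
tcp_rot: [3.14, -0.001, 0.653]
contact_force: [-0.6, -0.4, 0.3]
grip_width: 46.0
finger_force: 0.0
time: 27.52
tool_pos: [583.1, -95.7, 206.3]
tcp_rot: [-3.141, 0.001, 0.222]
contact_force: [-0.2, -0.2, 0.6]
grip_width: 46.1
finger_force: 0.0
```

View pics/z10.png

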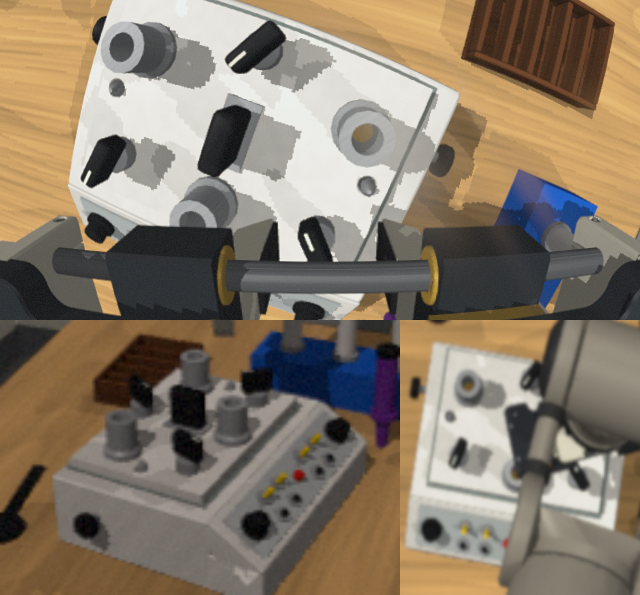

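Knob2 did turn most of the way: its stripe now points roughly 125° round. I'll regrip it 7 mm higher, on the bar itself, and finish.

```bash
python3 -m pendant '[[[-0.4,0,0],[0,0,0.9],0],[[-0.4,0,0],[0,0,0.9],0],[[-0.4,0,0],[0,0,0.9],0],[[0,0,0],[0,0,0.87],0],[[0,0,-0.6],[0,0,0],0],[[0,0,-0.6],[0,0,0],0],[[0,0,-0.6],[0,0,0],0],[[0,0,-0.6],[0,0,0],0],[[0,0,-0.04],[0,0,0],0],[[0,0,0],[0,0,0],0]]'
python3 -m pendant '[[[0,0,0],[0,0,0],0],[[0,0,0],[0,0,0],-1],[[0,0,0],[0,0,0],-1],[[0,0,0],[0,0,0],-1],[[0,0,0],[0,0,0],-1],[[0,0,0],[0,0,0],-1],[[0,0,0],[0,0,0],-1],[[0,0,0],[0,0,0],-1],[[0,0,0],[0,0,0],-1],[[0,0,0],[0,0,0],-1]]'
python3 -c "
from h import *
o=bot.get_obs();print(o['moment'],o['joint_positions'][5])"
```

```text
time: 28.5
tool_pos: [546.8, -95.6, 133.1]
tcp_rot: [-3.14, 0.001, 0.649]
contact_force: [-0.1, -0.3, 0.3]
grip_width: 45.9
finger_force: 0.0
time: 29.33
tool_pos: [547.5, -95.9, 133.9]
tcp_rot: [3.141, -0.0, 0.649]
contact_force: [-0.3, -1.0, 1.7]
grip_width: 12.9
finger_force: 29.7
[-0.10163196 -0.00839619  0.01693892] 0.610681957706529
```

Now 12.9 mm: it is on the bar. I'll turn to the stop, watching the moment.

```bash
python3 -m pendant '[[[0,0,0],[0,0,-0.25],-1],[[0,0,0],[0,0,-0.25],-1],[[0,0,0],[0,0,-0.25],-1],[[0,0,0],[0,0,-0.25],-1],[[0,0,0],[0,0,0],-1],[[0,0,0],[0,0,0],-1],[[0,0,0],[0,0,0],-1],[[0,0,0],[0,0,0],-1],[[0,0,0],[0,0,0],-1],[[0,0,0],[0,0,0],-1]]'
python3 -c "
from h import *
o=bot.get_obs();print(o['moment'],o['joint_positions'][5])"
python3 -m pendant '[[[0,0,0],[0,0,-0.25],-1],[[0,0,0],[0,0,-0.25],-1],[[0,0,0],[0,0,0],-1],[[0,0,0],[0,0,0],-1],[[0,0,0],[0,0,0],-1],[[0,0,0],[0,0,0],-1],[[0,0,0],[0,0,0],-1],[[0,0,0],[0,0,0],-1],[[0,0,0],[0,0,0],-1],[[0,0,0],[0,0,0],-1]]'
python3 -c "
from h import *
o=bot.get_obs();print(o['moment'],o['joint_positions'][5])"
```

```text
time: 30.17
tool_pos: [547.3, -95.7, 133.9]
tcp_rot: [3.141, -0.0, 0.53]
contact_force: [-1.6, 0.4, 4.8]
grip_width: 12.8
finger_force: 30.6
[0.09698495 0.25133841 0.63935864] 0.7299384721868104
time: 31.0
tool_pos: [547.2, -95.8, 133.8]
tcp_rot: [3.141, 0.0, 0.47]
contact_force: [-2.3, 0.7, 4.2]
grip_width: 13.4
finger_force: 31.6
[0.04494074 0.19024934 0.73796926] 0.7898322793814018
```

Moment 0.74 N·m: at the stop. Next is knob1 at (573.2, 62.0), yaw 2.68.

```bash
python3 -m pendant '[[[0,0,0],[0,0,0],0],[[0,0,0],[0,0,0],0],[[0,0,0],[0,0,0],0],[[0,0,0],[0,0,0],0],[[0,0,0.57],[0,0,0],0],[[0,0,0.6],[0,0,0],0],[[0,0,0.5],[0,0,0],0],[[0.15,0.8,0],[0,0,0.92],0],[[0.15,0.8,0],[0,0,0.92],0],[[0.15,0.8,0],[0,0,0.92],0]]'
python3 -m pendant '[[[0.15,0.8,0],[0,0,0.92],0],[[0.15,0.8,0],[0,0,0.92],0],[[0.1,0.8,0],[0,0,0.92],0],[[0.02,0.46,0],[0,0,0.92],0],[[0,0,0],[0,0,0.92],0],[[0,0,0],[0,0,0.92],0],[[0,0,0],[0,0,0.92],0],[[0,0,0],[0,0,0.92],0],[[0,0,0],[0,0,0.92],0],[[0,0,0],[0,0,0.92],0]]'
python3 -m pendant '[[[0,0,0],[0,0,0.92],0],[[0,0,0],[0,0,0.92],0],[[0,0,0],[0,0,0.92],0],[[0,0,0],[0,0,0.92],0],[[0,0,0],[0,0,0.92],0],[[0,0,0],[0,0,0.92],0],[[0,0,0],[0,0,0.92],0],[[0,0,0],[0,0,0],0],[[0,0,0],[0,0,0],0],[[0,0,0],[0,0,0],0]]'
```

```text
time: 31.83
tool_pos: [561.0, -23.3, 183.9]
tcp_rot: [3.141, -0.0, 0.804]
contact_force: [-0.7, 0.1, -0.3]
grip_width: 45.6
finger_force: 0.0
time: 32.67
tool_pos: [573.3, 62.1, 183.4]
tcp_rot: [-3.141, -0.0, 1.91]
contact_force: [0.1, -0.3, 0.4]
grip_width: 45.6
finger_force: 0.0
time: 33.5
tool_pos: [573.4, 62.0, 183.6]
tcp_rot: [3.142, -0.0, 2.674]
contact_force: [-0.5, -0.2, -0.0]
grip_width: 45.8
finger_force: 0.0
```

```bash
python3 -m pendant '[[[0,0,-0.5],[0,0,0],0],[[0,0,-0.5],[0,0,0],0],[[0,0,-0.5],[0,0,0],0],[[0,0,-0.17],[0,0,0],0],[[0,0,0],[0,0,0],0],[[0,0,0],[0,0,0],-1],[[0,0,0],[0,0,0],-1],[[0,0,0],[0,0,0],-1],[[0,0,0],[0,0,0],-1],[[0,0,0],[0,0,0],-1]]'
python3 -m pendant '[[[0,0,0],[0,0,0],-1],[[0,0,0],[0,0,0],-1],[[0,0,0],[0,0,0],-1],[[0,0,0],[0,0,-0.3],-1],[[0,0,0],[0,0,-0.7],-1],[[0,0,0],[0,0,-0.7],-1],[[0,0,0],[0,0,-0.7],-1],[[0,0,0],[0,0,-0.7],-1],[[0,0,0],[0,0,-0.7],-1],[[0,0,0],[0,0,-0.7],-1]]'
python3 -c "
from h import *
o=bot.get_obs();print(o['moment'],o['joint_positions'][5])"
python3 -m pendant '[[[0,0,0],[0,0,-0.9],-1],[[0,0,0],[0,0,-0.9],-1],[[0,0,0],[0,0,-0.9],-1],[[0,0,0],[0,0,-0.9],-1],[[0,0,0],[0,0,-0.9],-1],[[0,0,0],[0,0,-0.9],-1],[[0,0,0],[0,0,-0.9],-1],[[0,0,0],[0,0,-0.9],-1],[[0,0,0],[0,0,-0.9],-1],[[0,0,0],[0,0,-0.9],-1]]'
python3 -m pendant '[[[0,0,0],[0,0,-0.9],-1],[[0,0,0],[0,0,-0.9],-1],[[0,0,0],[0,0,-0.9],-1],[[0,0,0],[0,0,-0.6],-1],[[0,0,0],[0,0,-0.5],-1],[[0,0,0],[0,0,-0.3],-1],[[0,0,0],[0,0,-0.3],-1],[[0,0,0],[0,0,0],-1],[[0,0,0],[0,0,0],-1],[[0,0,0],[0,0,0],-1]]'
python3 -c "
from h import *
o=bot.get_obs();print(o['moment'],o['joint_positions'][5])"
```

```text
time: 34.33
tool_pos: [573.7, 62.0, 134.2]
tcp_rot: [3.141, 0.001, 2.677]
contact_force: [0.6, 0.2, -0.2]
grip_width: 16.9
finger_force: 0.0
time: 35.17
tool_pos: [573.8, 62.3, 134.1]
tcp_rot: [3.14, 0.0, 2.133]
contact_force: [-0.0, 1.9, 2.5]
grip_width: 13.0
finger_force: 30.0
[ 0.27957678 -0.21585425  0.03987096] -0.5872827440670901
time: 36.0
tool_pos: [574.3, 62.3, 134.1]
tcp_rot: [3.14, -0.002, 1.052]
contact_force: [2.6, 2.1, 2.0]
grip_width: 13.1
finger_force: 30.0
time: 36.83
tool_pos: [574.5, 62.1, 134.1]
tcp_rot: [3.14, -0.002, 0.53]
contact_force: [4.7, 1.2, 2.3]
grip_width: 13.1
finger_force: 30.1
[ 0.24758692 -0.85444644  0.39086271] 1.0155139539143476
```

```bash
python3 -m pendant '[[[0,0,0],[0,0,-0.3],-1],[[0,0,0],[0,0,-0.3],-1],[[0,0,0],[0,0,0],-1],[[0,0,0],[0,0,0],-1],[[0,0,0],[0,0,0],-1],[[0,0,0],[0,0,0],-1],[[0,0,0],[0,0,0],-1],[[0,0,0],[0,0,0],-1],[[0,0,0],[0,0,0],-1],[[0,0,0],[0,0,0],-1]]'
python3 -c "
from h import *
o=bot.get_obs();print(o['moment'],o['joint_positions'][5])"
python3 -m pendant '[[[0,0,0],[0,0,0],0],[[0,0,0],[0,0,0],0],[[0,0,0],[0,0,0],0],[[0,0,0],[0,0,0],0],[[0,0,0.57],[0,0,0],0],[[0,0,0.6],[0,0,0],0],[[0,0,0.5],[0,0,0],0],[[0.5,-0.53,0],[0,0,0.9],0],[[0.5,-0.53,0],[0,0,0.9],0],[[0.5,-0.53,0],[0,0,0.9],0]]'
python3 -m pendant '[[[0.5,-0.53,0],[0,0,0.92],0],[[0.5,-0.53,0],[0,0,0.92],0],[[0.51,-0.55,0],[0,0,0.92],0],[[0,0,0],[0,0,0.92],0],[[0,0,0],[0,0,0.92],0],[[0,0,0],[0,0,0.92],0],[[0,0,0],[0,0,0.92],0],[[0,0,0],[0,0,0.92],0],[[0,0,0],[0,0,0.92],0],[[0,0,0],[0,0,0.92],0]]'
python3 -m pendant '[[[0,0,0],[0,0,0.92],0],[[0,0,0],[0,0,0.92],0],[[0,0,0],[0,0,0.92],0],[[0,0,0],[0,0,0.92],0],[[0,0,0],[0,0,0.92],0],[[0,0,0],[0,0,0],0],[[0,0,0],[0,0,0],0],[[0,0,0],[0,0,0],0],[[0,0,0],[0,0,0],0],[[0,0,0],[0,0,0],0]]'
```

```text
time: 37.67
tool_pos: [574.2, 62.0, 134.1]
tcp_rot: [3.14, -0.002, 0.459]
contact_force: [4.9, 0.8, 2.2]
grip_width: 13.4
finger_force: 31.5
[ 0.18371343 -0.95554957  0.70423792] 1.086488821627953
time: 38.5
tool_pos: [618.5, 14.0, 184.0]
tcp_rot: [-3.141, 0.0, 0.787]
contact_force: [-0.1, 0.5, 0.5]
grip_width: 45.8
finger_force: 0.0
time: 39.33
tool_pos: [663.1, -34.0, 183.2]
tcp_rot: [-3.14, -0.001, 1.891]
contact_force: [0.5, 0.5, -0.1]
grip_width: 46.1
finger_force: 0.0
time: 40.17
tool_pos: [663.6, -34.0, 183.7]
tcp_rot: [-3.142, -0.0, 2.436]
contact_force: [0.6, -0.0, -0.1]
grip_width: 46.1
finger_force: 0.0
```

Knob1 is at its stop (0.70 N·m). Now knob0.

```bash
python3 -m pendant '[[[0,0,-0.5],[0,0,0],0],[[0,0,-0.5],[0,0,0],0],[[0,0,-0.5],[0,0,0],0],[[0,0,-0.17],[0,0,0],0],[[0,0,0],[0,0,0],0],[[0,0,0],[0,0,0],-1],[[0,0,0],[0,0,0],-1],[[0,0,0],[0,0,0],-1],[[0,0,0],[0,0,0],-1],[[0,0,0],[0,0,0],-1]]'
python3 -m pendant '[[[0,0,0],[0,0,0],-1],[[0,0,0],[0,0,0],-1],[[0,0,0],[0,0,0],-1],[[0,0,0],[0,0,-0.3],-1],[[0,0,0],[0,0,-0.7],-1],[[0,0,0],[0,0,-0.7],-1],[[0,0,0],[0,0,-0.7],-1],[[0,0,0],[0,0,-0.7],-1],[[0,0,0],[0,0,-0.7],-1],[[0,0,0],[0,0,-0.7],-1]]'
python3 -m pendant '[[[0,0,0],[0,0,-0.9],-1],[[0,0,0],[0,0,-0.9],-1],[[0,0,0],[0,0,-0.9],-1],[[0,0,0],[0,0,-0.9],-1],[[0,0,0],[0,0,-0.9],-1],[[0,0,0],[0,0,-0.9],-1],[[0,0,0],[0,0,-0.9],-1],[[0,0,0],[0,0,-0.9],-1],[[0,0,0],[0,0,-0.9],-1],[[0,0,0],[0,0,-0.9],-1]]'
python3 -m pendant '[[[0,0,0],[0,0,-0.7],-1],[[0,0,0],[0,0,-0.7],-1],[[0,0,0],[0,0,-0.5],-1],[[0,0,0],[0,0,-0.4],-1],[[0,0,0],[0,0,-0.4],-1],[[0,0,0],[0,0,-0.3],-1],[[0,0,0],[0,0,0],-1],[[0,0,0],[0,0,0],-1],[[0,0,0],[0,0,0],-1],[[0,0,0],[0,0,0],-1]]'
python3 -c "
from h import *
o=bot.get_obs();print(o['moment'],o['joint_positions'][5])"
```

```text
time: 41.0
tool_pos: [663.9, -34.1, 134.3]
tcp_rot: [3.141, 0.001, 2.437]
contact_force: [-3.7, -4.8, 3.5]
grip_width: 17.3
finger_force: 3.4
time: 41.83
tool_pos: [663.5, -34.5, 134.3]
tcp_rot: [-3.141, 0.001, 1.893]
contact_force: [-4.4, -3.1, 6.1]
grip_width: 12.8
finger_force: 30.0
time: 42.67
tool_pos: [663.8, -34.6, 134.3]
tcp_rot: [3.14, 0.0, 0.812]
contact_force: [-3.2, -3.5, 5.0]
grip_width: 12.6
finger_force: 30.0
time: 43.5
tool_pos: [664.0, -34.5, 134.2]
tcp_rot: [3.14, -0.0, 0.459]
contact_force: [-2.0, -3.9, 5.4]
grip_width: 13.8
finger_force: 31.8
[-0.69355089  0.39599517  0.76705598] 0.9455462609017798
```

All three knobs are at their stops. I'll release, rise and go to view the stand.

```bash
python3 -m pendant '[[[0,0,0],[0,0,0],0],[[0,0,0],[0,0,0],0],[[0,0,0],[0,0,0],0],[[0,0,0],[0,0,0],0],[[0,0,0.5],[0,0,0],0],[[0,0,0.9],[0,0,0],0],[[0,0,0.9],[0,0,0],0],[[0,0,0.9],[0,0,0],0],[[0,0,0.9],[0,0,0],0],[[0,0,0.9],[0,0,0],0]]'
python3 -m pendant '[[[-0.6,-0.8,0],[0,0,-0.43],0.3],[[-0.6,-0.8,0],[0,0,-0.43],0.3],[[-0.6,-0.8,0],[0,0,-0.43],0.3],[[-0.6,-0.8,0],[0,0,-0.43],0.3],[[-0.6,-0.8,0],[0,0,-0.43],0.3],[[-0.6,-0.8,0],[0,0,-0.43],0.3],[[-0.6,-0.8,0],[0,0,-0.43],0.3],[[-0.6,-0.8,0],[0,0,-0.43],0.3],[[-0.6,-0.8,0],[0,0,-0.43],0.3],[[-0.6,-0.8,0],[0,0,-0.43],0.3]]'
python3 -m pendant '[[[-0.6,-0.8,0],[0,0,-0.43],0.3],[[-0.6,-0.7,0],[0,0,-0.43],0.3],[[0,0,0],[0,0,0],0.3],[[0,0,0],[0,0,0],0.3],[[0,0,0],[0,0,0],0.3],[[0,0,0],[0,0,0],0.3],[[0,0,0],[0,0,0],0.3],[[0,0,0],[0,0,0],0.3],[[0,0,0],[0,0,0],0.3],[[0,0,0],[0,0,0],0.3]]'
python3 -c "
from h import *
im,c=snap('wrist','w11.png'); np.save('w11.npy',c[3]); t,_=snap('top','t11.png')
cv2.imwrite('pics/z11.png',np.vstack([im[:330],cv2.resize(t[150:370,240:520],(344,270),interpolation=cv2.INTER_CUBIC)[:, :344].copy() if 0 else cv2.copyMakeBorder(cv2.resize(t[150:370,240:520],(344,270),interpolation=cv2.INTER_CUBIC),0,0,0,296,0)]))"
```

```text
time: 44.33
tool_pos: [663.5, -33.6, 284.7]
tcp_rot: [-3.141, 0.0, 0.457]
contact_force: [0.4, -0.9, -0.8]
grip_width: 46.0
finger_force: 0.0
time: 45.17
tool_pos: [482.8, -274.7, 283.5]
tcp_rot: [-3.141, -0.0, -0.061]
contact_force: [0.2, -0.6, 1.1]
grip_width: 59.8
finger_force: 0.0
time: 46.0
tool_pos: [448.0, -318.6, 283.6]
tcp_rot: [3.142, -0.0, -0.161]
contact_force: [-0.1, 1.0, -0.7]
grip_width: 59.7
finger_force: 0.0
```

View pics/z11.png

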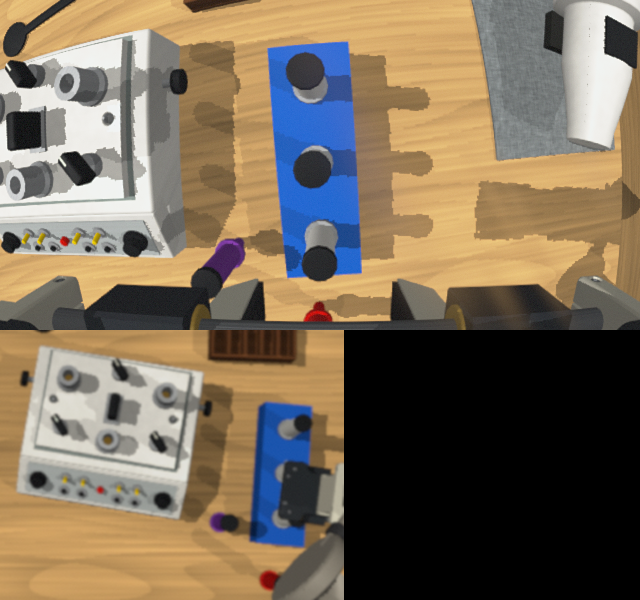

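All three caps are clear at (305,70), (313,168) and (320,263), and the knobs show equal end angles. I'll take a second view for heights.

```bash
cat > caps.py <<'E'
from h import *
np.set_printoptions(precision=2,suppress=True)
def caps(im,c,seeds):
    g=im.max(2); m=(g<75).astype(np.uint8); m=cv2.morphologyEx(m,cv2.MORPH_OPEN,np.ones((5,5),np.uint8)); out=[]
    for s in seeds:
        u,v=map(int,np.round(s)); w=m[max(v-28,0):v+28,max(u-28,0):u+28]; k,l,st,ce=cv2.connectedComponentsWithStats(w)
        j=1+np.argmax(st[1:,4]); out.append((ce[j]+[max(u-28,0),max(v-28,0)],st[j]))
    return out
E
python3 -m pendant '[[[-0.5,0.4,0],[0,0,0],0.3],[[-0.5,0.4,0],[0,0,0],0.3],[[-0.5,0.4,0],[0,0,0],0.3],[[0,0,0],[0,0,0],0.3],[[0,0,0],[0,0,0],0.3],[[0,0,0],[0,0,0],0.3],[[0,0,0],[0,0,0],0.3],[[0,0,0],[0,0,0],0.3],[[0,0,0],[0,0,0],0.3],[[0,0,0],[0,0,0],0.3]]'
python3 - <<'E'
from caps import *
f,cx,cy,_=cam('wrist'); c1=(f,cx,cy,np.load('w11.npy'))
im,c2=snap('wrist','w12.png'); np.save('w12.npy',c2[3])
A=caps(cv2.imread('pics/w11.png'),c1,[(305,70),(313,168),(320,263)])
P=[onz('wrist',c1,*a[0],149) for a in A]
B=caps(im,c2,[proj('wrist',c2,p) for p in P])
for a,b,p in zip(A,B,P): print(a[0],a[1][2:],b[0],b[1][2:],p,onz('wrist',c2,*b[0],149),*meet([ray('wrist',c1,*a[0]),ray('wrist',c2,*b[0])]))
E
```

```text
time: 46.93
tool_pos: [403.0, -283.2, 283.4]
tcp_rot: [-3.142, 0.0, -0.162]
contact_force: [1.1, -0.4, 0.3]
grip_width: 59.5
finger_force: 0.0
[304.71  71.15] [  36   36 1058] [341.72  11.76] [ 36  27 843] [ 574.24 -323.02  149.  ] [ 571.08 -321.94  149.  ] [ 576.86 -323.    133.35] [0.5775623225512537, 0.5775623225513785]
[312.07 168.95] [  37   37 1061] [358.76  96.98] [ 20  25 291] [ 501.41 -316.37  149.  ] [ 503.58 -323.26  149.  ] [ 502.16 -319.18  175.88] [1.8464889719143962, 1.8464889719143809]
[319.06 262.98] [ 33  35 947] [354.28 201.57] [ 35  37 974] [ 428.6  -309.32  149.  ] [ 427.1  -308.03  149.  ] [ 425.29 -308.51  139.17] [0.044375633908564215, 0.0443756339085111]
```

I'll take the nearest column (c) first, at about (427.3, −307.5) after the bias correction.

```bash
python3 -m pendant '[[[0.27,-0.27,0],[0,0,0],0.3],[[0.27,-0.27,-0.3],[0,0,0],0.3],[[0.27,-0.27,-0.6],[0,0,0],0.3],[[0,0,-0.8],[0,0,0],0.3],[[0,0,-0.6],[0,0,0],0.3],[[0,0,0],[0,0,0],0.3],[[0,0,0],[0,0,0],0.3],[[0,0,0],[0,0,0],0.3],[[0,0,0],[0,0,0],0.3],[[0,0,0],[0,0,0],0.3]]'
python3 -c "
from h import *
im,c=snap('wrist','w13.png'); np.save('w13.npy',c[3]); s,_=snap('side','s13.png')
cv2.imwrite('pics/z13.png',np.vstack([im[100:400],cv2.copyMakeBorder(cv2.resize(s[150:250,300:440],(420,300)),0,0,0,220,0)]))"
```

```text
time: 47.82
tool_pos: [427.5, -307.7, 216.0]
tcp_rot: [3.14, -0.002, -0.162]
contact_force: [-0.1, 0.3, 0.0]
grip_width: 59.5
finger_force: 0.0
```

View pics/z13.png

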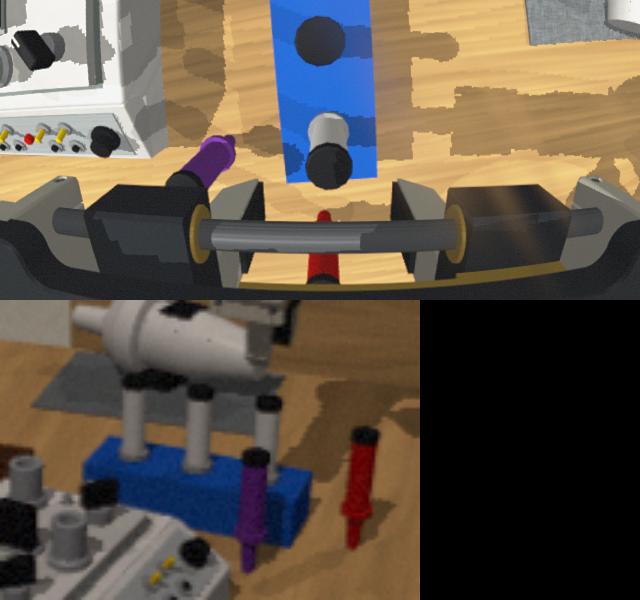

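The cap (329,265) is centred between the fingers. I'll check its fore-aft position against the TCP.

Run:
```python
from caps import *
f,cx,cy,_=cam('wrist'); cs=[(f,cx,cy,np.load(f'w{i}.npy')) for i in(11,12,13)]
T=bot.get_obs()['tool_pos']; print(T)
A=[caps(cv2.imread(f'pics/w{i}.png'),c,[s])[0] for i,c,s in zip((11,12,13),cs,[(319,263),(354,201),(329,265)])]
for a in A: print(a[0],a[1])
for s in ((0,2),(1,2),(0,1,2)): print(meet([ray('wrist',cs[i],*A[i][0]) for i in s]))
for z in (141,145,149): print(onz('wrist',cs[2],*A[2][0],z), proj('wrist',cs[2],[T[0],T[1],z]))
```

```text
[ 427.28 -307.5   215.56]
[319.06 262.98] [ 12  11  33  35 947]
[354.28 201.57] [ 12  10  35  37 974]
[328.6  265.58] [   5    6   46   46 1670]
(array([ 427.07, -308.96,  144.58]), [0.030748385935617087, 0.030748385935615574])
(array([ 425.3 , -308.57,  139.4 ]), [0.1263553620183742, 0.1263553620184832])
(array([ 425.3 , -308.57,  139.34]), [0.02803999064598913, 0.1150685089949752, 0.13836126432911053])
[ 425.79 -308.76  141.  ] [326.17 263.63]
[ 427.19 -308.97  145.  ] [326.16 265.81]
[ 428.58 -309.18  149.  ] [326.15 268.06]
```

Consistent: triangulated (427.1, −309.0) plus bias, cap at about z 145. I'll descend, grip and lift.

```bash
python3 -m pendant '[[[0,0,-0.6],[0,0,0],0.3],[[0,0,-0.6],[0,0,0],0.3],[[0,0,-0.6],[0,0,0],0.3],[[0,0,-0.6],[0,0,0],0.3],[[0,0,-0.5],[0,0,0],0.3],[[0,0,-0.4],[0,0,0],0.3],[[0,0,-0.15],[0,0,0],0.3],[[0,0,0],[0,0,0],0.3],[[0,0,0],[0,0,0],-1],[[0,0,0],[0,0,0],-1]]'
python3 -m pendant '[[[0,0,0],[0,0,0],-1],[[0,0,0],[0,0,0],-1],[[0,0,0],[0,0,0],-1],[[0,0,0],[0,0,0],-1],[[0,0,0],[0,0,0],-1],[[0,0,0],[0,0,0],-1],[[0,0,0],[0,0,0],-1],[[0,0,0],[0,0,0],-1],[[0,0,0],[0,0,0],-1],[[0,0,0],[0,0,0],-1]]'
python3 -m pendant '[[[0,0,0.2],[0,0,0],-1],[[0,0,0.3],[0,0,0],-1],[[0,0,0.5],[0,0,0],-1],[[0,0,0.6],[0,0,0],-1],[[0,0,0.6],[0,0,0],-1],[[0,0,0.6],[0,0,0],-1],[[0,0,0.6],[0,0,0],-1],[[0,0,0.6],[0,0,0],-1],[[0,0,0.6],[0,0,0],-1],[[0,0,0.4],[0,0,0],-1]]'
```

```text
time: 48.75
tool_pos: [427.5, -307.7, 112.1]
tcp_rot: [3.14, -0.002, -0.162]
contact_force: [-0.3, -0.4, 0.2]
grip_width: 50.8
finger_force: 0.0
time: 49.58
tool_pos: [427.0, -307.2, 111.2]
tcp_rot: [3.142, 0.0, -0.162]
contact_force: [-0.9, 0.8, 1.4]
grip_width: 25.4
finger_force: 60.6
time: 50.42
tool_pos: [427.3, -307.5, 263.8]
tcp_rot: [3.14, -0.002, -0.162]
contact_force: [0.2, 0.1, -1.8]
grip_width: 25.3
finger_force: 60.8
```

Held (25.4 mm, 2 N). I'll carry it to socket1 at (652.1, 49.0).

```bash
python3 -m pendant '[[[0.3,0.5,0.1],[0,0,0],-1],[[0.5,0.8,0.1],[0,0,0],-1],[[0.5,0.8,0],[0,0,0],-1],[[0.5,0.8,0],[0,0,0],-1],[[0.5,0.8,0],[0,0,0],-1],[[0.5,0.8,0],[0,0,0],-1],[[0.5,0.8,0],[0,0,0],-1],[[0.5,0.8,0],[0,0,0],-1],[[0.5,0.8,0],[0,0,0],-1],[[0.5,0.8,0],[0,0,0],-1]]'
python3 -m pendant '[[[0.5,0.8,0],[0,0,0],-1],[[0.5,0.8,0],[0,0,0],-1],[[0.5,0.8,0],[0,0,0],-1],[[0.5,0.8,0],[0,0,0],-1],[[0.5,0.78,0],[0,0,0],-1],[[0.19,0.2,0],[0,0,0],-1],[[0,0,0],[0,0,0],-1],[[0,0,0],[0,0,0],-1],[[0,0,0],[0,0,0],-1],[[0,0,0],[0,0,0],-1]]'
python3 -c "
from h import *
im,c=snap('wrist','w14.png'); np.save('w14.npy',c[3]); s,_=snap('side','s14.png'); o=bot.get_obs(); print(o['tool_pos'],o['moment'])
cv2.imwrite('pics/z14.png',np.vstack([im[80:380],cv2.copyMakeBorder(cv2.resize(s[130:290,230:390],(400,300)),0,0,0,240,0)]))"
```

```text
time: 51.25
tool_pos: [571.5, -74.9, 267.9]
tcp_rot: [3.141, -0.0, -0.162]
contact_force: [0.1, -1.1, -2.0]
grip_width: 25.5
finger_force: 60.8
time: 52.08
tool_pos: [651.2, 47.8, 267.5]
tcp_rot: [3.141, 0.0, -0.164]
contact_force: [-0.2, -0.3, -1.7]
grip_width: 25.2
finger_force: 60.8
[651.36613751  48.02625871 267.56305743] [ 0.02091345 -0.01467215 -0.01058469]
```

View pics/z14.png

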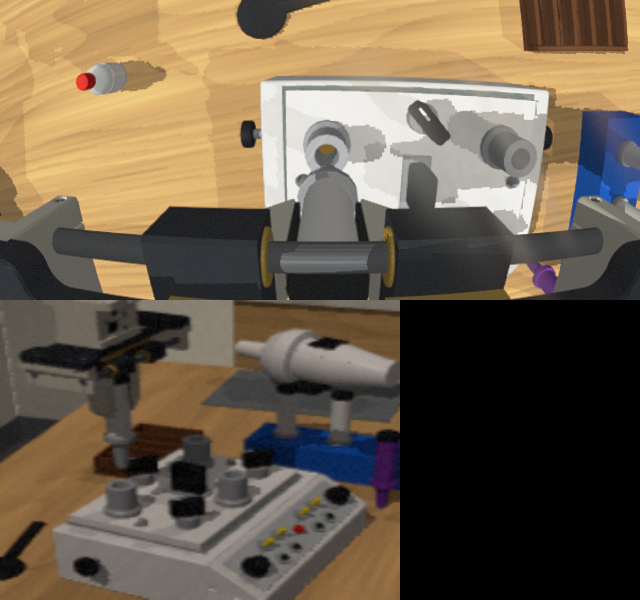

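Laterally aligned (socket and column both at u≈327). I'll lower with checks.

```bash
python3 -m pendant '[[[0.025,0.033,-0.2],[0,0,0],-1],[[0,0,-0.3],[0,0,0],-1],[[0,0,-0.3],[0,0,0],-1],[[0,0,-0.1],[0,0,0],-1],[[0,0,-0.1],[0,0,0],-1],[[0,0,-0.1],[0,0,0],-1],[[0,0,-0.1],[0,0,0],-1],[[0,0,0],[0,0,0],-1],[[0,0,0],[0,0,0],-1],[[0,0,0],[0,0,0],-1]]'
python3 -m pendant '[[[0,0,-0.1],[0,0,0],-1],[[0,0,-0.1],[0,0,0],-1],[[0,0,-0.1],[0,0,0],-1],[[0,0,-0.1],[0,0,0],-1],[[0,0,0],[0,0,0],-1],[[0,0,0],[0,0,0],-1],[[0,0,0],[0,0,0],-1],[[0,0,0],[0,0,0],-1],[[0,0,0],[0,0,0],-1],[[0,0,0],[0,0,0],-1]]'
```

```text
time: 53.02
tool_pos: [652.5, 49.9, 231.1]
tcp_rot: [3.141, -0.0, -0.162]
contact_force: [1.1, -1.5, -2.8]
grip_width: 25.5
finger_force: 60.7
time: 53.85
tool_pos: [652.2, 50.3, 218.9]
tcp_rot: [-3.142, 0.001, -0.162]
contact_force: [1.2, -1.4, -3.4]
grip_width: 25.4
finger_force: 60.8
```

```bash
python3 -m pendant '[[[0,-0.03,-0.07],[0,0,0],-1],[[0,0,-0.07],[0,0,0],-1],[[0,0,-0.07],[0,0,0],-1],[[0,0,-0.07],[0,0,0],-1],[[0,0,-0.05],[0,0,0],-1],[[0,0,-0.05],[0,0,0],-1],[[0,0,0],[0,0,0],-1],[[0,0,0],[0,0,0],-1],[[0,0,0],[0,0,0],-1],[[0,0,0],[0,0,0],-1]]'
```

```text
time: 54.68
tool_pos: [652.4, 49.2, 207.8]
tcp_rot: [3.142, 0.0, -0.162]
contact_force: [-1.4, 0.4, -1.7]
grip_width: 25.5
finger_force: 60.8
```

Nearly at the free stop. I'll push it home while still holding it.

```bash
python3 -m pendant '[[[0,0,-0.05],[0,0,0],-1],[[0,0,-0.05],[0,0,0],-1],[[0,0,-0.05],[0,0,0],-1],[[0,0,0],[0,0,0],-1],[[0,0,0],[0,0,0],-1],[[0,0,0],[0,0,0],-1],[[0,0,0],[0,0,0],-1],[[0,0,0],[0,0,0],-1],[[0,0,0],[0,0,0],-1],[[0,0,0],[0,0,0],-1]]'
python3 -m pendant '[[[0,0,-0.05],[0,0,0],-1],[[0,0,-0.05],[0,0,0],-1],[[0,0,-0.05],[0,0,0],-1],[[0,0,0],[0,0,0],-1],[[0,0,0],[0,0,0],-1],[[0,0,0],[0,0,0],-1],[[0,0,0],[0,0,0],-1],[[0,0,0],[0,0,0],-1],[[0,0,0],[0,0,0],-1],[[0,0,0],[0,0,0],-1]]'
```

```text
time: 55.52
tool_pos: [652.7, 49.2, 205.1]
tcp_rot: [-3.142, -0.002, -0.162]
contact_force: [-2.0, -0.7, 7.5]
grip_width: 25.3
finger_force: 60.2
time: 56.35
tool_pos: [652.8, 49.2, 201.0]
tcp_rot: [-3.141, -0.003, -0.162]
contact_force: [-2.3, -1.1, 9.3]
grip_width: 25.4
finger_force: 60.0
```

```bash
python3 -m pendant '[[[0,0,-0.05],[0,0,0],-1],[[0,0,-0.05],[0,0,0],-1],[[0,0,0],[0,0,0],-1],[[0,0,0],[0,0,0],-1],[[0,0,0],[0,0,0],-1],[[0,0,0],[0,0,0],-1],[[0,0,0],[0,0,0],-1],[[0,0,0],[0,0,0],-1],[[0,0,0],[0,0,0],-1],[[0,0,0],[0,0,0],-1]]'
python3 -m pendant '[[[0,0,-0.05],[0,0,0],-1],[[0,0,-0.03],[0,0,0],-1],[[0,0,0],[0,0,0],-1],[[0,0,0],[0,0,0],-1],[[0,0,0],[0,0,0],-1],[[0,0,0],[0,0,0],-1],[[0,0,0],[0,0,0],-1],[[0,0,0],[0,0,0],-1],[[0,0,0],[0,0,0],-1],[[0,0,0],[0,0,0],-1]]'
```

```text
time: 57.18
tool_pos: [652.9, 49.2, 198.4]
tcp_rot: [-3.141, -0.003, -0.162]
contact_force: [-2.9, 0.4, 10.3]
grip_width: 25.1
finger_force: 59.9
time: 58.02
tool_pos: [653.5, 49.1, 197.7]
tcp_rot: [-3.141, -0.006, -0.162]
contact_force: [-2.7, -0.0, 16.9]
grip_width: 25.7
finger_force: 52.4
```

Resistance is rising at the expected home height. I'll release, then tap the cap with closed fingers to verify.

```bash
python3 -m pendant '[[[0,0,0],[0,0,0],0.2],[[0,0,0],[0,0,0],0.2],[[0,0,0],[0,0,0],0.2],[[0,0,0],[0,0,0],0.2],[[0,0,0.5],[0,0,0],0.2],[[0,0,0.8],[0,0,0],0.2],[[0,0,0.8],[0,0,0],0.2],[[0,0,0.5],[0,0,0],0.2],[[0,0,0],[0,0,0],-1],[[0,0,0],[0,0,0],-1]]'
python3 -m pendant '[[[0,0,0],[0,0,0],-1],[[0,0,0],[0,0,0],-1],[[0,0,0],[0,0,0],-1],[[0,0,0],[0,0,0],-1],[[0,0,0],[0,0,0],-1],[[0,0,0],[0,0,0],-1],[[0,0,-0.2],[0,0,0],-1],[[0,0,-0.2],[0,0,0],-1],[[0,0,0],[0,0,0],-1],[[0,0,0],[0,0,0],-1]]'
python3 -m pendant '[[[0,0,-0.05],[0,0,0],-1],[[0,0,-0.05],[0,0,0],-1],[[0,0,-0.05],[0,0,0],-1],[[0,0,0],[0,0,0],-1],[[0,0,0],[0,0,0],-1],[[0,0,0],[0,0,0],-1],[[0,0,0],[0,0,0],-1],[[0,0,0],[0,0,0],-1],[[0,0,0],[0,0,0],-1],[[0,0,0],[0,0,0],-1]]'
```

```text
time: 58.85
tool_pos: [652.6, 49.2, 271.3]
tcp_rot: [-3.142, -0.001, -0.162]
contact_force: [0.1, -0.1, -0.8]
grip_width: 45.9
finger_force: 0.0
time: 59.68
tool_pos: [652.1, 49.2, 258.5]
tcp_rot: [3.141, 0.002, -0.162]
contact_force: [0.1, -0.5, 0.2]
grip_width: 0.6
finger_force: 0.0
time: 60.52
tool_pos: [652.5, 49.2, 254.9]
tcp_rot: [3.142, -0.0, -0.162]
contact_force: [-0.4, -0.1, -0.2]
grip_width: 0.5
finger_force: 0.0
```

```bash
python3 -m pendant '[[[0,0,-0.05],[0,0,0],-1],[[0,0,-0.05],[0,0,0],-1],[[0,0,0],[0,0,0],-1],[[0,0,0],[0,0,0],-1],[[0,0,0],[0,0,0],-1],[[0,0,0],[0,0,0],-1],[[0,0,0],[0,0,0],-1],[[0,0,0],[0,0,0],-1],[[0,0,0],[0,0,0],-1],[[0,0,0],[0,0,0],-1]]'
python3 -m pendant '[[[0,0,-0.05],[0,0,0],-1],[[0,0,0],[0,0,0],-1],[[0,0,0],[0,0,0],-1],[[0,0,0],[0,0,0],-1],[[0,0,0],[0,0,0],-1],[[0,0,0],[0,0,0],-1],[[0,0,0],[0,0,0],-1],[[0,0,0],[0,0,0],-1],[[0,0,0],[0,0,0],-1],[[0,0,0],[0,0,0],-1]]'
```

```text
time: 61.35
tool_pos: [653.0, 49.2, 253.2]
tcp_rot: [-3.141, -0.003, -0.162]
contact_force: [0.5, 0.7, 5.5]
grip_width: 0.5
finger_force: 2.8
time: 62.18
tool_pos: [653.5, 49.2, 253.1]
tcp_rot: [-3.141, -0.005, -0.162]
contact_force: [-0.0, 0.4, 10.8]
grip_width: 0.4
finger_force: 5.3
```

Contact is at 253.1, exactly the home height. One firm push of about 25 N will confirm it doesn't sink.

```bash
python3 -m pendant '[[[0,0,-0.05],[0,0,0],-1],[[0,0,-0.05],[0,0,0],-1],[[0,0,-0.05],[0,0,0],-1],[[0,0,0],[0,0,0],-1],[[0,0,0],[0,0,0],-1],[[0,0,0],[0,0,0],-1],[[0,0,0],[0,0,0],-1],[[0,0,0],[0,0,0],-1],[[0,0,0],[0,0,0],-1],[[0,0,0],[0,0,0],-1]]'
python3 -m pendant '[[[0,0,0.4],[0,0,0],-1],[[0,0,0.8],[0,0,0],-1],[[0,0,0.5],[0,0,0],-1],[[-0.3,-0.6,0],[0,0,0],0.3],[[-0.5,-0.9,0],[0,0,0],0.3],[[-0.5,-0.9,0],[0,0,0],0.3],[[-0.5,-0.9,0],[0,0,0],0.3],[[-0.5,-0.9,0],[0,0,0],0.3],[[-0.5,-0.9,0],[0,0,0],0.3],[[-0.5,-0.9,0],[0,0,0],0.3]]'
python3 -m pendant '[[[-0.6,-0.9,0],[0,0,0],0.3],[[-0.6,-0.9,0],[0,0,0],0.3],[[-0.6,-0.9,0],[0,0,0],0.3],[[-0.6,-0.9,0],[0,0,0],0.3],[[-0.6,-0.9,0],[0,0,0],0.3],[[-0.6,-0.8,0],[0,0,0],0.3],[[0,0,0],[0,0,0],0.3],[[0,0,0],[0,0,0],0.3],[[0,0,0],[0,0,0],0.3],[[0,0,0],[0,0,0],0.3]]'
python3 - <<'E'
from caps import *
im,c=snap('wrist','w15.png'); np.save('w15.npy',c[3]); T=bot.get_obs()['tool_pos']; print(T)
for p in ((574.9,-323,145),(501.1,-316.6,145)):
    u=proj('wrist',c,p); a=caps(im,c,[u])[0]; print(u,a,onz('wrist',c,*a[0],145))
E
```

```text
time: 63.02
tool_pos: [655.2, 49.1, 252.8]
tcp_rot: [-3.14, -0.014, -0.162]
contact_force: [-0.0, -0.1, 24.8]
grip_width: 0.4
finger_force: 12.7
time: 63.85
tool_pos: [552.5, -131.9, 296.8]
tcp_rot: [3.141, -0.0, -0.162]
contact_force: [0.3, 0.1, -0.3]
grip_width: 42.3
finger_force: 0.0
time: 64.68
tool_pos: [446.0, -288.9, 296.8]
tcp_rot: [-3.141, -0.0, -0.161]
contact_force: [0.3, -1.2, 0.3]
grip_width: 59.4
finger_force: 0.0
[ 446.14 -288.8   296.84]
[343.52  65.93] (array([343.24,  65.63]), array([ 10,  11,  35,  34, 962], dtype=int32)) [ 575.17 -322.82  145.  ]
[350.44 159.08] (array([341.53, 163.7 ]), array([ 11,  18,  20,  28, 354], dtype=int32)) [ 498.57 -309.15  145.  ]
```

The column is home (25 N, no sink) and the stand is unmoved. I'll pick up column b.

```bash
python3 -m pendant '[[[0.6,-0.3,0],[0,0,0],0.3],[[0.6,-0.3,0],[0,0,0],0.3],[[0.63,-0.26,-0.2],[0,0,0],0.3],[[0,0,-0.7],[0,0,0],0.3],[[0,0,-0.9],[0,0,0],0.3],[[0,0,-0.8],[0,0,0],0.3],[[0,0,0],[0,0,0],0.3],[[0,0,0],[0,0,0],0.3],[[0,0,0],[0,0,0],0.3],[[0,0,0],[0,0,0],0.3]]'
python3 - <<'E'
from caps import *
im,c=snap('wrist','w16.png'); T=bot.get_obs()['tool_pos']; print(T)
g=im.max(2); u=proj('wrist',c,[T[0],T[1],145]); print(u)
m=((g<110)&(im[...,0].astype(int)-im[...,2]<25)).astype(np.uint8)[225:305,275:375]; m=cv2.morphologyEx(m,cv2.MORPH_OPEN,np.ones((5,5),np.uint8))
k,l,st,ce=cv2.connectedComponentsWithStats(m); print(st[1:],ce[1:]+[275,225])
E
```

```text
time: 65.57
tool_pos: [501.3, -315.9, 221.0]
tcp_rot: [3.14, -0.003, -0.162]
contact_force: [-0.0, -0.7, 0.1]
grip_width: 59.9
finger_force: 0.0
[ 501.16 -315.91  220.82]
[326.47 263.17]
[[  30   14   44   46 1608]] [[326.51 261.77]]
```

```bash
python3 -m pendant '[[[0.01,0.03,-0.6],[0,0,0],0.3],[[0,0,-0.6],[0,0,0],0.3],[[0,0,-0.6],[0,0,0],0.3],[[0,0,-0.6],[0,0,0],0.3],[[0,0,-0.6],[0,0,0],0.3],[[0,0,-0.45],[0,0,0],0.3],[[0,0,-0.18],[0,0,0],0.3],[[0,0,0],[0,0,0],0.3],[[0,0,0],[0,0,0],-1],[[0,0,0],[0,0,0],-1]]'
python3 -m pendant '[[[0,0,0],[0,0,0],-1],[[0,0,0],[0,0,0],-1],[[0,0,0],[0,0,0],-1],[[0,0,0],[0,0,0],-1],[[0,0,0],[0,0,0],-1],[[0,0,0],[0,0,0],-1],[[0,0,0],[0,0,0],-1],[[0,0,0],[0,0,0],-1],[[0,0,0],[0,0,0],-1],[[0,0,0],[0,0,0],-1]]'
python3 -m pendant '[[[0,0,0.2],[0,0,0],-1],[[0,0,0.3],[0,0,0],-1],[[0,0,0.5],[0,0,0],-1],[[0,0,0.6],[0,0,0],-1],[[0,0,0.6],[0,0,0],-1],[[0,0,0.6],[0,0,0],-1],[[0,0,0.6],[0,0,0],-1],[[0,0,0.6],[0,0,0],-1],[[0,0,0.6],[0,0,0],-1],[[0,0,0.6],[0,0,0],-1]]'
```

```text
time: 66.45
tool_pos: [501.4, -315.2, 111.4]
tcp_rot: [3.14, -0.002, -0.162]
contact_force: [0.2, 0.4, 0.5]
grip_width: 50.7
finger_force: 0.0
time: 67.28
tool_pos: [500.8, -314.8, 110.2]
tcp_rot: [3.141, -0.0, -0.162]
contact_force: [-0.5, -0.6, 3.9]
grip_width: 25.5
finger_force: 32.7
time: 68.12
tool_pos: [500.4, -314.4, 267.1]
tcp_rot: [-3.141, 0.0, -0.162]
contact_force: [0.6, -0.8, -2.4]
grip_width: 25.7
finger_force: 32.9
```

```bash
python3 -m pendant '[[[0.13,0.5,0],[0,0,0],-1],[[0.13,0.8,0],[0,0,0],-1],[[0.13,0.8,0],[0,0,0],-1],[[0.13,0.8,0],[0,0,0],-1],[[0.13,0.8,0],[0,0,0],-1],[[0.13,0.8,0],[0,0,0],-1],[[0.13,0.8,0],[0,0,0],-1],[[0.13,0.8,0],[0,0,0],-1],[[0.13,0.8,0],[0,0,0],-1],[[0.13,0.8,0],[0,0,0],-1]]'
python3 -m pendant '[[[0.13,0.8,0],[0,0,0],-1],[[0.13,0.8,0],[0,0,0],-1],[[0.11,0.5,0],[0,0,0],-1],[[0,0,0],[0,0,0],-1],[[0,0,0],[0,0,0],-1],[[0,0,0],[0,0,0],-1],[[0,0,0],[0,0,0],-1],[[0,0,0],[0,0,0],-1],[[0,0,0],[0,0,0],-1],[[0,0,0],[0,0,0],-1]]'
python3 -c "
from h import *
im,c=snap('wrist','w17.png');print(bot.get_obs()['tool_pos'])"
```

```text
time: 68.95
tool_pos: [539.1, -81.5, 265.4]
tcp_rot: [-3.141, 0.001, -0.162]
contact_force: [-0.1, 0.2, -2.2]
grip_width: 25.4
finger_force: 32.9
time: 69.78
tool_pos: [550.7, -21.3, 265.9]
tcp_rot: [3.141, 0.0, -0.163]
contact_force: [-1.2, 0.9, -1.4]
grip_width: 25.5
finger_force: 32.9
[550.70012694 -21.13841575 265.91682105]
```

```bash
python3 -m pendant '[[[0,0.18,-0.2],[0,0,0],-1],[[0,0,-0.3],[0,0,0],-1],[[0,0,-0.3],[0,0,0],-1],[[0,0,0],[0,0,0],-1],[[0,0,0],[0,0,0],-1],[[0,0,0],[0,0,0],-1],[[0,0,0],[0,0,0],-1],[[0,0,0],[0,0,0],-1],[[0,0,0],[0,0,0],-1],[[0,0,0],[0,0,0],-1]]'
```

```text
time: 70.67
tool_pos: [550.9, -15.3, 242.2]
tcp_rot: [3.142, -0.0, -0.162]
contact_force: [0.3, 0.5, -2.1]
grip_width: 25.6
finger_force: 32.9
```

```bash
python3 -m pendant '[[[0,0,-0.1],[0,0,0],-1],[[0,0,-0.1],[0,0,0],-1],[[0,0,-0.1],[0,0,0],-1],[[0,0,-0.1],[0,0,0],-1],[[0,0,-0.1],[0,0,0],-1],[[0,0,-0.1],[0,0,0],-1],[[0,0,-0.1],[0,0,0],-1],[[0,0,0],[0,0,0],-1],[[0,0,0],[0,0,0],-1],[[0,0,0],[0,0,0],-1]]'
python3 -m pendant '[[[0,0,-0.1],[0,0,0],-1],[[0,0,-0.1],[0,0,0],-1],[[0,0,-0.1],[0,0,0],-1],[[0,0,-0.1],[0,0,0],-1],[[0,0,-0.1],[0,0,0],-1],[[0,0,0],[0,0,0],-1],[[0,0,0],[0,0,0],-1],[[0,0,0],[0,0,0],-1],[[0,0,0],[0,0,0],-1],[[0,0,0],[0,0,0],-1]]'
```

```text
time: 71.5
tool_pos: [550.9, -15.3, 221.1]
tcp_rot: [3.141, -0.0, -0.162]
contact_force: [-0.6, -0.0, -2.1]
grip_width: 25.7
finger_force: 32.9
time: 72.33
tool_pos: [550.8, -15.3, 206.0]
tcp_rot: [3.141, -0.0, -0.162]
contact_force: [-0.6, -0.8, -2.3]
grip_width: 25.8
finger_force: 32.9
```

```bash
python3 -m pendant '[[[0,0,-0.05],[0,0,0],-1],[[0,0,-0.05],[0,0,0],-1],[[0,0,-0.05],[0,0,0],-1],[[0,0,-0.05],[0,0,0],-1],[[0,0,0],[0,0,0],-1],[[0,0,0],[0,0,0],-1],[[0,0,0],[0,0,0],-1],[[0,0,0],[0,0,0],-1],[[0,0,0],[0,0,0],-1],[[0,0,0],[0,0,0],-1]]'
python3 -m pendant '[[[0,0,-0.05],[0,0,0],-1],[[0,0,-0.05],[0,0,0],-1],[[0,0,0],[0,0,0],-1],[[0,0,0],[0,0,0],-1],[[0,0,0],[0,0,0],-1],[[0,0,0],[0,0,0],-1],[[0,0,0],[0,0,0],-1],[[0,0,0],[0,0,0],-1],[[0,0,0],[0,0,0],-1],[[0,0,0],[0,0,0],-1]]'
python3 -m pendant '[[[0,0,-0.05],[0,0,0],-1],[[0,0,-0.03],[0,0,0],-1],[[0,0,0],[0,0,0],-1],[[0,0,0],[0,0,0],-1],[[0,0,0],[0,0,0],-1],[[0,0,0],[0,0,0],-1],[[0,0,0],[0,0,0],-1],[[0,0,0],[0,0,0],-1],[[0,0,0],[0,0,0],-1],[[0,0,0],[0,0,0],-1]]'
```

```text
time: 73.17
tool_pos: [551.2, -15.3, 201.6]
tcp_rot: [3.141, -0.002, -0.162]
contact_force: [-1.3, -0.5, 7.1]
grip_width: 25.8
finger_force: 32.5
time: 74.0
tool_pos: [551.1, -15.2, 199.0]
tcp_rot: [3.142, -0.003, -0.162]
contact_force: [-3.2, 1.0, 10.5]
grip_width: 25.6
finger_force: 32.4
time: 74.83
tool_pos: [551.2, -15.1, 197.1]
tcp_rot: [-3.142, -0.003, -0.162]
contact_force: [-4.8, 1.0, 14.0]
grip_width: 25.7
finger_force: 32.3
```

Release and tap with closed fingers.

```bash
python3 -m pendant '[[[0,0,0],[0,0,0],0.2],[[0,0,0],[0,0,0],0.2],[[0,0,0],[0,0,0],0.2],[[0,0,0],[0,0,0],0.2],[[0,0,0.5],[0,0,0],0.2],[[0,0,0.8],[0,0,0],0.2],[[0,0,0.8],[0,0,0],0.2],[[0,0,0.5],[0,0,0],0.2],[[0,0,0],[0,0,0],-1],[[0,0,0],[0,0,0],-1]]'
python3 -m pendant '[[[0,0,0],[0,0,0],-1],[[0,0,0],[0,0,0],-1],[[0,0,0],[0,0,0],-1],[[0,0,0],[0,0,0],-1],[[0,0,0],[0,0,0],-1],[[0,0,-0.1],[0,0,0],-1],[[0,0,-0.1],[0,0,0],-1],[[0,0,-0.1],[0,0,0],-1],[[0,0,-0.1],[0,0,0],-1],[[0,0,0],[0,0,0],-1]]'
python3 -m pendant '[[[0,0,-0.05],[0,0,0],-1],[[0,0,-0.05],[0,0,0],-1],[[0,0,-0.05],[0,0,0],-1],[[0,0,0],[0,0,0],-1],[[0,0,0],[0,0,0],-1],[[0,0,0],[0,0,0],-1],[[0,0,0],[0,0,0],-1],[[0,0,0],[0,0,0],-1],[[0,0,0],[0,0,0],-1],[[0,0,0],[0,0,0],-1]]'
python3 -m pendant '[[[0,0,-0.05],[0,0,0],-1],[[0,0,-0.05],[0,0,0],-1],[[0,0,-0.05],[0,0,0],-1],[[0,0,0],[0,0,0],-1],[[0,0,0],[0,0,0],-1],[[0,0,0],[0,0,0],-1],[[0,0,0],[0,0,0],-1],[[0,0,0],[0,0,0],-1],[[0,0,0],[0,0,0],-1],[[0,0,0],[0,0,0],-1]]'
```

```text
time: 75.67
tool_pos: [551.0, -15.3, 272.6]
tcp_rot: [3.142, -0.001, -0.162]
contact_force: [-0.4, 0.1, -0.1]
grip_width: 46.1
finger_force: 0.0
time: 76.5
tool_pos: [550.4, -15.2, 259.7]
tcp_rot: [3.141, 0.001, -0.162]
contact_force: [-0.5, -0.3, 0.9]
grip_width: 0.5
finger_force: 0.0
time: 77.33
tool_pos: [550.8, -15.3, 256.1]
tcp_rot: [3.141, -0.0, -0.162]
contact_force: [0.5, 0.1, -0.0]
grip_width: 0.5
finger_force: 0.0
time: 78.17
tool_pos: [551.5, -15.3, 253.1]
tcp_rot: [3.142, -0.003, -0.162]
contact_force: [-0.6, 0.4, 7.9]
grip_width: 0.3
finger_force: 4.3
```

Home height again. A firm push, then on to column a.

```bash
python3 -m pendant '[[[0,0,-0.05],[0,0,0],-1],[[0,0,-0.05],[0,0,0],-1],[[0,0,-0.05],[0,0,0],-1],[[0,0,-0.03],[0,0,0],-1],[[0,0,0],[0,0,0],-1],[[0,0,0],[0,0,0],-1],[[0,0,0],[0,0,0],-1],[[0,0,0],[0,0,0],-1],[[0,0,0],[0,0,0],-1],[[0,0,0],[0,0,0],-1]]'
python3 -m pendant '[[[0,0,0.6],[0,0,0],-1],[[0,0,0.8],[0,0,0],-1],[[0,0,0.4],[0,0,0],-1],[[-0.02,-0.6,0],[0,0,0],0.3],[[-0.02,-0.9,0],[0,0,0],0.3],[[-0.02,-0.9,0],[0,0,0],0.3],[[-0.02,-0.9,0],[0,0,0],0.3],[[-0.02,-0.9,0],[0,0,0],0.3],[[-0.02,-0.9,0],[0,0,0],0.3],[[-0.02,-0.9,0],[0,0,0],0.3]]'
python3 -m pendant '[[[-0.02,-0.9,0],[0,0,0],0.3],[[-0.02,-0.9,0],[0,0,0],0.3],[[-0.02,-0.9,0],[0,0,0],0.3],[[-0.02,-0.9,0],[0,0,0],0.3],[[0,0,0],[0,0,0],0.3],[[0,0,0],[0,0,0],0.3],[[0,0,0],[0,0,0],0.3],[[0,0,0],[0,0,0],0.3],[[0,0,0],[0,0,0],0.3],[[0,0,0],[0,0,0],0.3]]'
cat > capa.py <<'E'
from caps import *
import sys
im,c=snap('wrist',sys.argv[1]); T=bot.get_obs()['tool_pos']
u=proj('wrist',c,[float(sys.argv[2]),float(sys.argv[3]),145])
m=((im.max(2)<110)&(im[...,0].astype(int)-im[...,2]<25)).astype(np.uint8); v0,u0=int(u[1])-45,int(u[0])-45
m=cv2.morphologyEx(m[max(v0,0):v0+90,u0:u0+90],cv2.MORPH_OPEN,np.ones((5,5),np.uint8)); k,l,st,ce=cv2.connectedComponentsWithStats(m)
print(T,'expect',u)
for s,p in zip(st[1:],ce[1:]+[u0,max(v0,0)]):
    if s[4]>150: print(s,p,onz('wrist',c,*p,145))
E
python3 capa.py w18.png 574.9 -323
```

```text
time: 79.0
tool_pos: [553.2, -15.4, 252.8]
tcp_rot: [-3.141, -0.012, -0.162]
contact_force: [-5.1, 1.6, 32.9]
grip_width: 0.8
finger_force: 16.6
time: 79.83
tool_pos: [546.3, -196.6, 300.0]
tcp_rot: [3.142, 0.0, -0.162]
contact_force: [-0.0, -0.5, 0.1]
grip_width: 42.6
finger_force: 0.0
time: 80.67
tool_pos: [544.4, -302.3, 300.5]
tcp_rot: [3.141, -0.0, -0.161]
contact_force: [-0.2, -0.6, 0.3]
grip_width: 59.5
finger_force: 0.0
[ 544.4  -302.44  300.45] expect [346.13 190.43]
[ 28  27  34  34 928] [345.64 188.54] [ 576.48 -322.84  145.  ]
```

```bash
python3 -m pendant '[[[0.35,-0.21,0],[0,0,0],0.3],[[0.35,-0.21,0],[0,0,0],0.3],[[0.35,-0.2,-0.25],[0,0,0],0.3],[[0,0,-0.8],[0,0,0],0.3],[[0,0,-0.8],[0,0,0],0.3],[[0,0,-0.8],[0,0,0],0.3],[[0,0,0],[0,0,0],0.3],[[0,0,0],[0,0,0],0.3],[[0,0,0],[0,0,0],0.3],[[0,0,0],[0,0,0],0.3]]'
python3 capa.py w19.png 576 -322
```

```text
time: 81.55
tool_pos: [576.5, -322.3, 223.0]
tcp_rot: [3.14, -0.003, -0.162]
contact_force: [-0.2, -0.3, 0.7]
grip_width: 59.6
finger_force: 0.0
[ 576.35 -322.28  222.83] expect [326.06 262.66]
[  25   22   44   45 1572] [327.45 261.22] [ 576.79 -323.01  145.  ]
```

```bash
python3 -m pendant '[[[0,0.02,-0.6],[0,0,0],0.3],[[0,0,-0.6],[0,0,0],0.3],[[0,0,-0.6],[0,0,0],0.3],[[0,0,-0.6],[0,0,0],0.3],[[0,0,-0.6],[0,0,0],0.3],[[0,0,-0.5],[0,0,0],0.3],[[0,0,-0.2],[0,0,0],0.3],[[0,0,0],[0,0,0],0.3],[[0,0,0],[0,0,0],-1],[[0,0,0],[0,0,0],-1]]'
python3 -m pendant '[[[0,0,0],[0,0,0],-1],[[0,0,0],[0,0,0],-1],[[0,0,0],[0,0,0],-1],[[0,0,0],[0,0,0],-1],[[0,0,0],[0,0,0],-1],[[0,0,0],[0,0,0],-1],[[0,0,0],[0,0,0],-1],[[0,0,0],[0,0,0],-1],[[0,0,0],[0,0,0],-1],[[0,0,0],[0,0,0],-1]]'
python3 -m pendant '[[[0,0,0.2],[0,0,0],-1],[[0,0,0.3],[0,0,0],-1],[[0,0,0.5],[0,0,0],-1],[[0,0,0.6],[0,0,0],-1],[[0,0,0.6],[0,0,0],-1],[[0,0,0.6],[0,0,0],-1],[[0,0,0.6],[0,0,0],-1],[[0,0,0.6],[0,0,0],-1],[[0,0,0.6],[0,0,0],-1],[[0,0,0.6],[0,0,0],-1]]'
```

```text
time: 82.43
tool_pos: [576.4, -321.8, 111.4]
tcp_rot: [3.14, -0.003, -0.162]
contact_force: [0.6, 0.9, 1.0]
grip_width: 51.0
finger_force: 0.0
time: 83.27
tool_pos: [575.8, -321.5, 110.1]
tcp_rot: [3.141, -0.001, -0.162]
contact_force: [-0.2, -0.4, 4.7]
grip_width: 25.6
finger_force: 30.1
time: 84.1
tool_pos: [575.4, -321.0, 266.7]
tcp_rot: [-3.141, 0.001, -0.162]
contact_force: [-0.2, -0.1, -2.4]
grip_width: 25.5
finger_force: 30.2
```

```bash
python3 -m pendant '[[[0.17,0.5,0],[0,0,0],-1],[[0.19,0.8,0],[0,0,0],-1],[[0.19,0.8,0],[0,0,0],-1],[[0.19,0.8,0],[0,0,0],-1],[[0.19,0.8,0],[0,0,0],-1],[[0.19,0.8,0],[0,0,0],-1],[[0.19,0.8,0],[0,0,0],-1],[[0.19,0.8,0],[0,0,0],-1],[[0.2,0.8,0],[0,0,0],-1],[[0,0.18,0],[0,0,0],-1]]'
python3 -m pendant '[[[0,0,-0.2],[0,0,0],-1],[[0,0,-0.3],[0,0,0],-1],[[0,0,-0.2],[0,0,0],-1],[[0,0,0],[0,0,0],-1],[[0,0,0],[0,0,0],-1],[[0,0,0],[0,0,0],-1],[[0,0,0],[0,0,0],-1],[[0,0,0],[0,0,0],-1],[[0,0,0],[0,0,0],-1],[[0,0,0],[0,0,0],-1]]'
```

```text
time: 84.93
tool_pos: [627.0, -103.8, 264.7]
tcp_rot: [-3.139, 0.002, -0.158]
contact_force: [0.1, 0.0, -1.7]
grip_width: 25.6
finger_force: 30.2
time: 85.77
tool_pos: [626.7, -109.0, 244.9]
tcp_rot: [3.141, -0.0, -0.162]
contact_force: [0.8, 1.2, -1.6]
grip_width: 25.4
finger_force: 30.2
```

On target. Lowering.

```bash
python3 -m pendant '[[[0,0.01,-0.1],[0,0,0],-1],[[0,0,-0.1],[0,0,0],-1],[[0,0,-0.1],[0,0,0],-1],[[0,0,-0.1],[0,0,0],-1],[[0,0,-0.1],[0,0,0],-1],[[0,0,-0.1],[0,0,0],-1],[[0,0,-0.1],[0,0,0],-1],[[0,0,0],[0,0,0],-1],[[0,0,0],[0,0,0],-1],[[0,0,0],[0,0,0],-1]]'
python3 -m pendant '[[[0,0,-0.1],[0,0,0],-1],[[0,0,-0.1],[0,0,0],-1],[[0,0,-0.1],[0,0,0],-1],[[0,0,-0.1],[0,0,0],-1],[[0,0,-0.1],[0,0,0],-1],[[0,0,-0.1],[0,0,0],-1],[[0,0,0],[0,0,0],-1],[[0,0,0],[0,0,0],-1],[[0,0,0],[0,0,0],-1],[[0,0,0],[0,0,0],-1]]'
```

```text
time: 86.6
tool_pos: [626.7, -108.6, 223.8]
tcp_rot: [3.141, -0.0, -0.162]
contact_force: [0.6, 0.4, -2.2]
grip_width: 25.4
finger_force: 30.2
time: 87.43
tool_pos: [626.7, -108.6, 205.7]
tcp_rot: [3.141, -0.0, -0.162]
contact_force: [-0.2, 0.6, -2.4]
grip_width: 25.7
finger_force: 30.3
```

```bash
python3 -m pendant '[[[0,0,-0.05],[0,0,0],-1],[[0,0,-0.05],[0,0,0],-1],[[0,0,-0.05],[0,0,0],-1],[[0,0,-0.05],[0,0,0],-1],[[0,0,0],[0,0,0],-1],[[0,0,0],[0,0,0],-1],[[0,0,0],[0,0,0],-1],[[0,0,0],[0,0,0],-1],[[0,0,0],[0,0,0],-1],[[0,0,0],[0,0,0],-1]]'
python3 -m pendant '[[[0,0,-0.05],[0,0,0],-1],[[0,0,-0.05],[0,0,0],-1],[[0,0,-0.05],[0,0,0],-1],[[0,0,-0.03],[0,0,0],-1],[[0,0,0],[0,0,0],-1],[[0,0,0],[0,0,0],-1],[[0,0,0],[0,0,0],-1],[[0,0,0],[0,0,0],-1],[[0,0,0],[0,0,0],-1],[[0,0,0],[0,0,0],-1]]'
python3 -m pendant '[[[0,0,0],[0,0,0],0.2],[[0,0,0],[0,0,0],0.2],[[0,0,0],[0,0,0],0.2],[[0,0,0],[0,0,0],0.2],[[0,0,0.5],[0,0,0],0.2],[[0,0,0.8],[0,0,0],0.2],[[0,0,0.8],[0,0,0],0.2],[[0,0,0.5],[0,0,0],0.2],[[0,0,0],[0,0,0],-1],[[0,0,0],[0,0,0],-1]]'
python3 -m pendant '[[[0,0,0],[0,0,0],-1],[[0,0,0],[0,0,0],-1],[[0,0,0],[0,0,0],-1],[[0,0,0],[0,0,0],-1],[[0,0,0],[0,0,0],-1],[[0,0,-0.1],[0,0,0],-1],[[0,0,-0.1],[0,0,0],-1],[[0,0,-0.1],[0,0,0],-1],[[0,0,-0.1],[0,0,0],-1],[[0,0,0],[0,0,0],-1]]'
python3 -m pendant '[[[0,0,-0.05],[0,0,0],-1],[[0,0,-0.05],[0,0,0],-1],[[0,0,-0.05],[0,0,0],-1],[[0,0,0],[0,0,0],-1],[[0,0,0],[0,0,0],-1],[[0,0,0],[0,0,0],-1],[[0,0,0],[0,0,0],-1],[[0,0,0],[0,0,0],-1],[[0,0,0],[0,0,0],-1],[[0,0,0],[0,0,0],-1]]'
```

```text
time: 88.27
tool_pos: [627.1, -108.7, 201.7]
tcp_rot: [3.141, -0.003, -0.162]
contact_force: [-1.5, 0.7, 8.9]
grip_width: 25.8
finger_force: 30.3
time: 89.1
tool_pos: [627.1, -108.6, 196.9]
tcp_rot: [3.141, -0.003, -0.162]
contact_force: [-2.8, -0.1, 10.6]
grip_width: 25.4
finger_force: 30.2
time: 89.93
tool_pos: [626.8, -108.7, 272.4]
tcp_rot: [3.141, -0.001, -0.162]
contact_force: [-0.2, -0.0, -0.1]
grip_width: 46.1
finger_force: 0.0
time: 90.77
tool_pos: [626.3, -108.5, 259.3]
tcp_rot: [-3.141, 0.002, -0.162]
contact_force: [0.4, -0.5, -1.1]
grip_width: 0.3
finger_force: 0.0
time: 91.6
tool_pos: [626.7, -108.6, 255.8]
tcp_rot: [3.141, -0.0, -0.162]
contact_force: [0.2, -0.0, -0.3]
grip_width: -0.0
finger_force: 0.0
```

```bash
python3 -m pendant '[[[0,0,-0.05],[0,0,0],-1],[[0,0,-0.05],[0,0,0],-1],[[0,0,-0.05],[0,0,0],-1],[[0,0,0],[0,0,0],-1],[[0,0,0],[0,0,0],-1],[[0,0,0],[0,0,0],-1],[[0,0,0],[0,0,0],-1],[[0,0,0],[0,0,0],-1],[[0,0,0],[0,0,0],-1],[[0,0,0],[0,0,0],-1]]'
python3 -m pendant '[[[0,0,-0.05],[0,0,0],-1],[[0,0,-0.05],[0,0,0],-1],[[0,0,-0.05],[0,0,0],-1],[[0,0,-0.03],[0,0,0],-1],[[0,0,0],[0,0,0],-1],[[0,0,0],[0,0,0],-1],[[0,0,0],[0,0,0],-1],[[0,0,0],[0,0,0],-1],[[0,0,0],[0,0,0],-1],[[0,0,0],[0,0,0],-1]]'
```

```text
time: 92.43
tool_pos: [627.3, -108.8, 253.2]
tcp_rot: [3.141, -0.004, -0.162]
contact_force: [-0.6, -0.2, 6.7]
grip_width: 0.4
finger_force: 4.1
time: 93.27
tool_pos: [628.5, -108.9, 252.8]
tcp_rot: [3.14, -0.012, -0.162]
contact_force: [-4.3, 1.6, 28.5]
grip_width: 0.4
finger_force: 14.3
```

All three are home. I'll withdraw clear and check one last time.

```bash
python3 -m pendant '[[[0,0,0.6],[0,0,0],-1],[[0,0,0.8],[0,0,0],-1],[[0,0,0.8],[0,0,0],-1],[[0,0,0.3],[0,0,0],-1],[[-0.5,-0.6,0],[0,0,0],-1],[[-0.6,-0.9,0],[0,0,0],-1],[[-0.6,-0.9,0],[0,0,0],-1],[[-0.6,-0.9,0],[0,0,0],-1],[[-0.6,-0.9,0],[0,0,0],-1],[[-0.6,-0.9,0],[0,0,0],-1]]'
python3 -m pendant '[[[-0.6,-0.9,0],[0,0,0],-1],[[-0.6,-0.9,0],[0,0,0],-1],[[-0.6,-0.9,0],[0,0,0],-1],[[-0.5,-0.6,0],[0,0,0],-1],[[0,0,0],[0,0,0],-1],[[0,0,0],[0,0,0],-1],[[0,0,0],[0,0,0],-1],[[0,0,0],[0,0,0],-1],[[0,0,0],[0,0,0],-1],[[0,0,0],[0,0,0],-1]]'
python3 -c "
from h import *
t,_=snap('top'); s,_=snap('side')
cv2.imwrite('pics/zf.png',np.hstack([cv2.resize(t[110:350,160:480],(400,300)),cv2.resize(s[150:330,190:430],(400,300))]))"
```

```text
time: 94.1
tool_pos: [520.5, -262.6, 320.0]
tcp_rot: [-3.141, 0.001, -0.162]
contact_force: [1.4, -0.2, 0.7]
grip_width: 0.3
finger_force: 0.0
time: 94.93
tool_pos: [453.3, -359.7, 320.8]
tcp_rot: [3.142, -0.0, -0.161]
contact_force: [0.5, 0.5, -0.5]
grip_width: 0.2
finger_force: 0.0
```

View pics/zf.png

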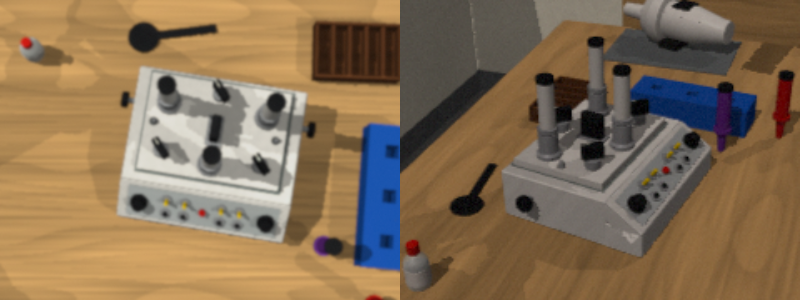

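The plate is flat, the knobs are turned, three upright columns are home, the stand is empty and the bystanders are untouched. Handing in.

```bash
python3 -c "
from plant import bot
print(bot.close_job())"
```

```text
the job is handed in; nothing more can be done
None
```

The job is done and handed in at about 95 s: the plate lies flat on the dowels, all three knobs are at their stops, and all three columns are locked home (no sink under 25–33 N pushes); the verdict was not reported back.

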